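# Zero the tester and check the router's spare antennas

## Robot

A 7-joint arm with a two-finger parallel gripper is mounted at the origin on the work surface. World frame = base frame: x ahead of the robot, y to its left, z up, the work surface at z = 0. Lengths are in m, angles in rad, forces in N, time in s.
With the tool pointing down it reaches from about 0.4 to 0.85 m from the base axis. Payload 10.4 kg.
Tool frame: the origin (TCP) lies at the very end of the fingers, on their centre line; the grasp point (between the pads) lies 19 mm behind it; z points along the fingers, x is the direction in which the jaws open and shut, and the axes are right-handed (so a half turn about z gives the same grasp; the last joint's range is limited). The gripper opens to 87 mm and grips with 3 to 60 N. Pads are 19 mm wide; open, the fingers measure 117 mm over their backs; the gripper's body (75 mm by 190 mm) begins 51 mm behind the grasp point.
Start: joints at [1.274, 0.332, -0.065, 1.46, 0.022, 1.35, -0.088], TCP at [0.169, -0.602, 0.223] pointing down, gripper open.
Joint ranges: [-2.6, 2.6], [-0.5, 2.12], [-1.47, 1.34], [0.16, 2.42], [-1.27, 4.41], [0.06, 2.06], [-2.6, 2.6]. Speed limits (rad/s): [2.22, 2.22, 2.79, 2.79, 3.14, 3.14, 3.14].

## Interface

Orientations are given as a rotation vector (axis times angle).
In Python, from station import readout, eyes, ctrl gives the robot as it stands. The module is installed in compiled form; this text tells all that it offers.
- The arm moves only by the tool step_arm, never from a script. Its arguments are lists of equal length, an entry for each row: "xyz": the shift along the tool's x, y, z in cm, a list of three; "dr": the turn, a rotation vector about the tool's x, y, z in rad, a list of three; "grip": the finger opening in cm, from 0 to 8.7. In form: {"xyz": [[dx, dy, dz], ...], "dr": [[wx, wy, wz], ...], "grip": [grip, ...]}. A call has 1 to 12 rows; each row shifts and turns the commanded pose from where the row before left it, along the tool's axes as they then stand; what a row does not reach is not made up. A row lasts 1/10 s, in which the tool goes at most 50 mm and 8.59 degrees, less where a joint would pass 70% of its speed; a pose out of reach is approached as far as the arm can. A call is refused whole if a number of a shift passes 5 or a number of a turn 0.15, either way. A call with a gripper value outside its range is refused whole. The fingers move at their own pace and stop on an object; "force" is the grip in N (left out, the last holds). Time passes only in rows, so rows that do not move let the fingers close. It gives the time, the measured TCP pose, the force and the opening at its end, in the units of the state.
- readout.sense(): the state, without advancing time (a new reading comes with each control period).
- eyes.snapshot(name): name is "side" or "top"; returns the picture (400x640x3 uint8, red, green, blue); there is no depth.
- eyes.get_calibration(name): a dict with "mtx" (3x3 intrinsics, pixels), "view" (4x4, takes a point from world to camera coordinates). Camera axes: x right, y down, z forward; pixel columns grow to the right and rows downward; lengths in m; the calibration is good to about 2 mm. A picture is of the moment at which its call begins. get_calibration takes no time and is no camera call.
- ctrl.finish_job(): hands the job in, once; it reports no verdict.
The state is a dict: "time_s": time; "qpos": joint angles; "joint_vel": joint speeds; "joint_torque": joint torques, N m; "tool_pos": TCP position; "orientation": TCP orientation; "ft_force": force on the tool from outside, world axes, zero at the start; "moment": the same for the moment, N m; "gripper_width": opening from 0.0 (shut) to 1.0 (fully open).
Only numpy, scipy, OpenCV 4.12 (cv2) and the standard library are available. Lean on these libraries where they do the work, as an engineer would, in place of code of your own. Each camera call takes 0.05 s, during which the arm holds its last target.

## Task

Check all the spare antennas on the table. First, with the tester off, turn the dial's bezel until its zero mark meets the needle; then lay every antenna in its own notch of the test rest, brass end towards the contact block, and test them on both bands: turn the selector to the one-dot mark and then to the two-dot mark, leaving it at each for about three seconds with all the antennas in place. Turn the selector back to off before putting all the antennas in the grey tray, and leave the other things on the table where they are.

Things in the scene. Friction and masses are not known exactly. Their poses are not given: they have to be found in the camera images.
- antenna_a: black router antenna, a rod 160 mm long and 18 x 18 mm in section, about 60 g; at the start it lies on the table. Origin at its centre; +x runs along the rod to the brass connector end. It may lie on any of its four sides. Absent (None always) in some starts.
- antenna_a_end (a point): tip of that antenna's brass connector end, 80 mm from its centre, on its centreline
- antenna_b: black router antenna, a rod 160 mm long and 18 x 18 mm in section, about 60 g; at the start it lies on the table. Origin at its centre; +x runs along the rod to the brass connector end. It may lie on any of its four sides. Absent (None always) in some starts.
- antenna_b_end (a point): tip of that antenna's brass connector end, 80 mm from its centre, on its centreline
- antenna_c: black router antenna, a rod 160 mm long and 18 x 18 mm in section, about 60 g; at the start it lies on the table. Origin at its centre; +x runs along the rod to the brass connector end. It may lie on any of its four sides. Absent (None always) in some starts.
- antenna_c_end (a point): tip of that antenna's brass connector end, 80 mm from its centre, on its centreline
- rest: fixed test rest: white plate 210 x 210 x 10 mm; two grey combs 12 mm thick along y at x = -45, +45 mm, three notches each, 28 mm wide, 62 mm apart, floor 26 mm above the table, walls 14 mm high, fingers fit between the combs; aluminium contact block along y, face at x = +91 mm, 44 mm high. An antenna lies along x across both combs, brass end to the block. Origin under the plate's centre
- rest_slot0 (a point): where the centre of an antenna lying in notch 0 (y = -62 mm of the rest) belongs: midway between the combs, 35 mm above the table, leaving 11 mm between brass end and contact block. Axes parallel to the rest's
- rest_slot1 (a point): where the centre of an antenna lying in notch 1 (y = 0 mm of the rest) belongs: midway between the combs, 35 mm above the table, leaving 11 mm between brass end and contact block. Axes parallel to the rest's
- rest_slot2 (a point): where the centre of an antenna lying in notch 2 (y = 62 mm of the rest) belongs: midway between the combs, 35 mm above the table, leaving 11 mm between brass end and contact block. Axes parallel to the rest's
- tray: grey open tray for tested antennas, fixed, 210 (x) x 220 (y) x 35 mm high, walls and floor 5 mm. Origin under its centre
- tester: grey bench tester with a black top panel, fixed, 150 (x) x 250 (y) x 60 mm high, front faces -x; origin under its centre. Selector knob at (-12, +62) mm, dial with bezel at (-12, -58) mm on its top
- selector (a joint): selector knob angle, rad, clockwise from above; starts at off. Detents every 0.698: 0 off (white bar mark), 0.698 one dot, 1.396 two dots, 2.094 three dots (end). Let go, it snaps to the nearest detent; about 0.03 N m takes it over. The white-lined end of the grip is the pointer: at value j it points 1.047 - j rad counter-clockwise from the tester's +x
- selector_grip (a point): on the knob's axis, 90 mm above the table, at mid height of its grip bar: the bar is 50 mm long, 14 mm wide, spans heights 69 to 103 mm, on a skirt 52 mm across. The point's x axis points along the bar to the pointer end
- bezel (a joint): bezel angle, rad, -1.2 to 2.2, grows clockwise seen from above, friction only (0.06 N m), stays where it is left. The zero mark points along the tester's +x at 0
- bezel_grip (a point): on the bezel's axis, 88 mm above the table: the bezel is a knurled aluminium ring 60 mm across, spanning heights 64 to 94 mm, gripped round the outside. Its x axis points to the zero mark
- bezel_zero (a point): the zero mark: the broad black mark on the bezel's rim and scale; the point is 22 mm from the dial's centre
- needle (a joint): needle angle, rad, clockwise from above from the tester's +x; it lies inside the dial, under the bezel's rim, out of reach, and does not move. The dial reads zero when bezel and needle angle are equal
- needle_tip (a point): tip of the black needle (its long end), 22 mm from the dial's centre
- mug: white mug, 80 mm across, 90 mm high, handle at +y; loose bystander, origin under its centre
- switchbox: small dark steel network switch, 70 x 110 x 28 mm; loose bystander, origin under its centre
There are look-alikes about, which are no part of the job. What is shaped like the antenna_c but orange is not meant.

How it is judged:
By the outcome, as a careful person would: the job done as asked, in the order asked, and still so for the second after the job is handed in, with the robot touching nothing.
Of antenna_a, antenna_b, antenna_c only 2 to 3 are there at a start; the rules pass over those that are not, and their reading is None.
At some moment in a run one of antenna_a, antenna_b, antenna_c may be knocked a few centimetres aside while the robot is not near it.
Once in a run the grip may slacken for a moment while it holds something.
It also fails if it takes over 210 s, if anything falls off the work surface, if the arm or the gripper's body presses on something with over 40 N, if the wrist force passes 120 N, or if a joint passes its speed limit or range.

## Working session

There is one attempt and no reset: what is moved stays moved. The work goes in short steps, Python scripts to look and compute and a tool call to move; the robot and the scene stay as the last step left them, time stands still between calls to the robot, and variables do not carry over. Pictures are saved under pics/ and viewed, and the job is handed in when it is done.

Besides the shell and the picture viewer there is one more tool, called after "Request:" as name(argument=value, ...) on one line, values as JSON. step_arm: Moves the arm, as the interface text tells. Its arguments: {"type":"object","properties":{"xyz":{"type":"array","items":{"type":"array","items":{"type":"number"}}},"dr":{"type":"array","items":{"type":"array","items":{"type":"number"}}},"grip":{"type":"array","items":{"type":"number"}},"force":{"type":"number"}},"required":["xyz","dr","grip"]}

```bash
mkdir -p pics; ls; cat > h.py <<'E'
import numpy as np, cv2
from station import readout, eyes, ctrl
from scipy.spatial.transform import Rotation as R
def snap(n,f):
    im=eyes.snapshot(n); cv2.imwrite('pics/'+f+'.png',im[:,:,::-1]); return im
def ray(n,u,v,z):
    c=eyes.get_calibration(n); K=np.array(c['mtx']);T=np.array(c['view'])
    d=T[:3,:3].T@np.linalg.solve(K,[u,v,1.]); o=-T[:3,:3].T@T[:3,3]
    return o+d*(z-o[2])/d[2]
def proj(n,p):
    c=eyes.get_calibration(n); K=np.array(c['mtx']);T=np.array(c['view'])
    q=K@(T[:3,:3]@np.array(p)+T[:3,3]); return q[:2]/q[2]
E
python3 - <<'E'
from h import *
snap('top','t0');snap('side','s0')
s=readout.sense();print(s)
for n in('top','side'):
    c=eyes.get_calibration(n);print(n,c)
print(R.from_rotvec(s['orientation']).as_matrix().round(3))
E
```

```text
pics
{'time_s': 0.1, 'qpos': array([ 1.27437055,  0.33279463, -0.06474662,  1.46083197,  0.021589  ,
        1.34989643, -0.08848974]), 'joint_vel': array([ 0.00118667, -0.00064726, -0.00035578, -0.00157839,  0.00085317,
       -0.00034243,  0.00082833]), 'joint_torque': array([ 1.27207844e-03, -6.24550080e+01,  2.43672001e-02, -3.90724111e+01,
       -6.15201867e-02,  3.66012077e-02,  3.00764623e-05]), 'tool_pos': array([ 0.16894762, -0.60138376,  0.22185449]), 'orientation': array([-2.50333867e+00,  1.89693363e+00,  1.57353827e-03]), 'ft_force': array([ 0.18479678,  0.11922521, -0.43953409]), 'moment': array([0.03623898, 0.00822454, 0.0014913 ]), 'gripper_width': 1.001188585935645}
top {'mtx': array([[436.50195974,   0.        , 317.05757387],
       [  0.        , 436.50195974, 204.12493335],
       [  0.        ,   0.        ,   1.        ]]), 'view': array([[ 3.54191403e-02, -9.99371693e-01, -1.30535682e-03,
        -1.14433323e-04],
       [-9.76452170e-01, -3.43286437e-02, -2.12985218e-01,
         4.96825305e-01],
       [ 2.12806587e-01,  8.81837184e-03, -9.77054550e-01,
         1.03775647e+00],
       [ 0.00000000e+00,  0.00000000e+00,  0.00000000e+00,
         1.00000000e+00]])}
side {'mtx': array([[364.46589336,   0.        , 322.60697936],
       [  0.        , 364.46589336, 199.09535723],
       [  0.        ,   0.        ,   1.        ]]), 'view': array([[-0.992131  , -0.12514512, -0.00384346,  0.4915661 ],
       [-0.07106705,  0.58815076, -0.80562284,  0.10480122],
       [ 0.1030803 , -0.79901025, -0.5924163 ,  1.02949758],
       [ 0.        ,  0.        ,  0.        ,  1.        ]])}
[[ 0.27  -0.963 -0.   ]
 [-0.963 -0.27   0.001]
 [-0.001  0.    -1.   ]]
```

View pics/t0.png

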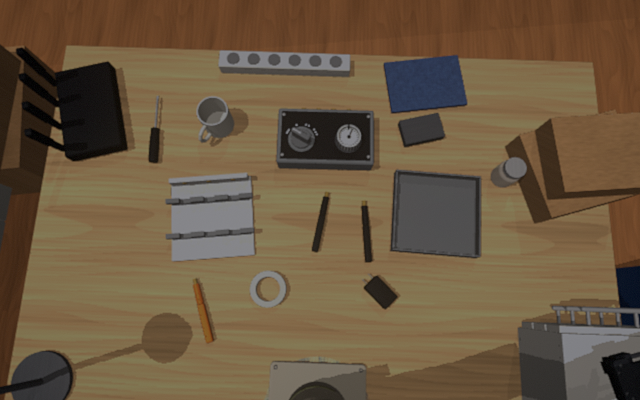

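View pics/s0.png

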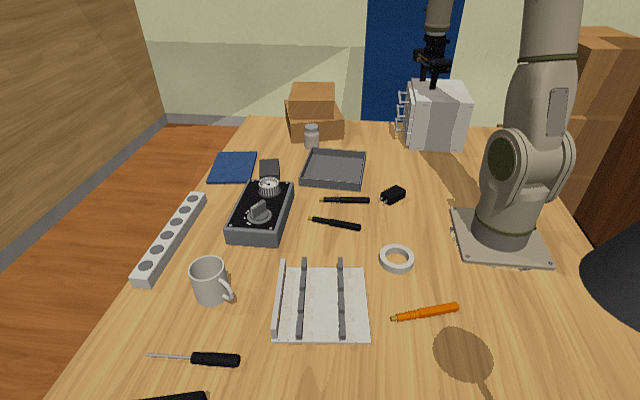

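```bash
python3 - <<'E'
from h import *
t=cv2.imread('pics/t0.png');s=cv2.imread('pics/s0.png')
a=cv2.resize(t[95:180,265:385],None,fx=6,fy=6,interpolation=cv2.INTER_CUBIC);cv2.imwrite('pics/z1.png',a)
b=cv2.resize(t[165:265,160:385],None,fx=3.5,fy=3.5,interpolation=cv2.INTER_CUBIC);cv2.imwrite('pics/z2.png',b)
c=cv2.resize(s[165:245,215:415],None,fx=4,fy=4,interpolation=cv2.INTER_CUBIC);cv2.imwrite('pics/z3.png',c)
E
```

```text
(no output)
```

View pics/z1.png

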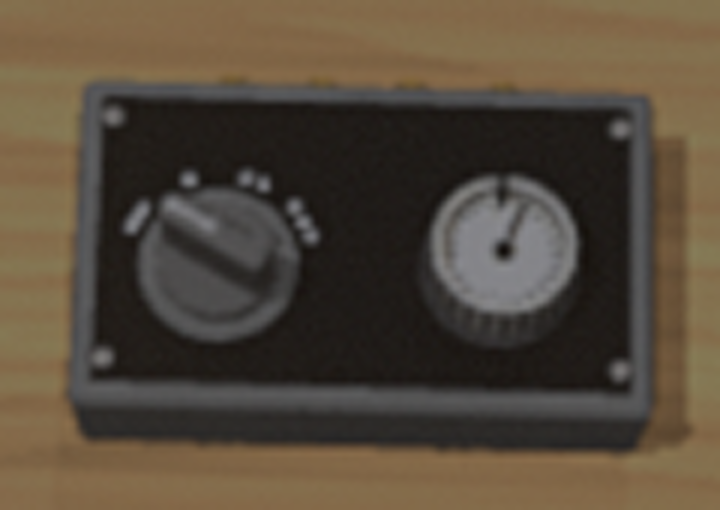

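View pics/z2.png

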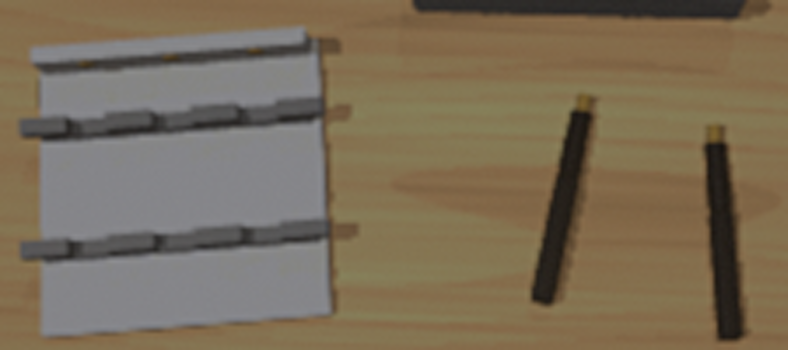

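View pics/z3.png

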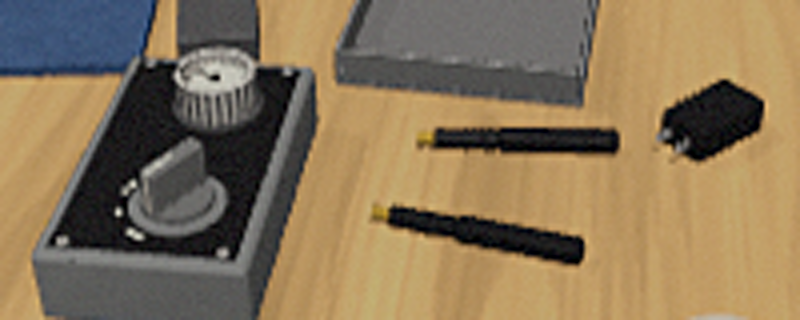

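```bash
cat > m.py <<'E'
from h import *
def rect(mask,roi,z,n='top',k=3):
    u0,v0,u1,v1=roi; m=np.zeros_like(mask);m[v0:v1,u0:u1]=mask[v0:v1,u0:u1]
    if k: m=cv2.morphologyEx(m,cv2.MORPH_CLOSE,np.ones((k,k)))
    cs,_=cv2.findContours(m,cv2.RETR_EXTERNAL,cv2.CHAIN_APPROX_NONE)
    c=max(cs,key=cv2.contourArea)
    P=np.array([ray(n,u,v,z)[:2] for u,v in c[:,0]],np.float32)
    (cx,cy),(w,h),a=cv2.minAreaRect(P)
    if w<h: w,h,a=h,w,a+90
    return c,P,(cx,cy),(w,h),a
E
python3 - <<'E'
from m import *
im=cv2.imread('pics/t0.png');g=im.max(2);hsv=cv2.cvtColor(im,cv2.COLOR_BGR2HSV)
dark=(g<48).astype(np.uint8)*255
for nm,roi in(('left',(305,190,335,260)),('right',(355,195,380,270))):
    c,P,ce,wh,a=rect(dark,roi,0.012,k=0);print(nm,np.round(ce,4),np.round(wh,4),a)
# brass
br=((hsv[:,:,1]>110)&(hsv[:,:,2]>70)&(hsv[:,:,0]>12)&(hsv[:,:,0]<35)).astype(np.uint8)
for roi in((320,185,335,200),(358,193,372,210)):
    u0,v0,u1,v1=roi;v,u=np.nonzero(br[v0:v1,u0:u1]);print('brass',len(u),ray('top',u.mean()+u0,v.mean()+v0,.009))
white=((hsv[:,:,1]<40)&(g>95)).astype(np.uint8)*255
c,P,ce,wh,a=rect(white,(165,180,260,265),0.01,k=9);print('rest',np.round(ce,4),np.round(wh,4),a)
panel=(g<60).astype(np.uint8)*255
c,P,ce,wh,a=rect(panel,(277,105,374,163),0.06,k=9);print('panel',np.round(ce,4),np.round(wh,4),a)
z=lambda x,y:((x+.5)/6-.5+265,(y+.5)/6-.5+95)
scr=[ray('top',*z(*p),.061) for p in((113,117),(620,128),(102,357),(620,371))]
print('screws',np.round(scr,4))
for h in(.085,.09,.094):
  C=ray('top',*z(504,250),h);N=ray('top',*z(525,205),h);Z=ray('top',*z(501,186),h)
  for p in(N,Z):
    d=p-C;print(h,C.round(4),np.hypot(*d[:2]),np.degrees(np.arctan2(-d[1],d[0])))
K=ray('top',*z(216,262),.069);print('knob',K)
# tray
gr=((hsv[:,:,1]<50)&(g<95)).astype(np.uint8)*255
c,P,ce,wh,a=rect(gr,(385,165,490,262),0.035,k=9);print('tray',np.round(ce,4),np.round(wh,4),a)
E
```

```text
left [0.4553 0.0083] [0.1436 0.0146] 170.71115112304688
right [ 0.4341 -0.1103] [0.1427 0.0161] 5.1105241775512695
brass 30 [ 0.5325574  -0.00789604  0.009     ]
brass 39 [ 0.51157579 -0.10567329  0.009     ]
rest [0.4635 0.2913] [0.2147 0.2134] 96.50983572006226
panel [0.6776 0.0037] [0.2271 0.1293] 90.57818353176117
screws [[ 0.7312  0.1132  0.061 ]
 [ 0.7338 -0.1063  0.061 ]
 [ 0.6221  0.1122  0.061 ]
 [ 0.6235 -0.1075  0.061 ]]
0.085 [ 0.6668 -0.0558  0.085 ] 0.02200804939017847 22.480636385978446
0.085 [ 0.6668 -0.0558  0.085 ] 0.028545827032030586 -3.6829580925194336
0.09 [ 0.6648 -0.0555  0.09  ] 0.021901705752100955 22.480636385978446
0.09 [ 0.6648 -0.0555  0.09  ] 0.02840789263154387 -3.6829580925194585
0.094 [ 0.6633 -0.0553  0.094 ] 0.021816630841638908 22.480636385978528
0.094 [ 0.6633 -0.0553  0.094 ] 0.028297545111154475 -3.6829580925194496
knob [0.66333762 0.06530288 0.069     ]
tray [ 0.4898 -0.2848] [0.2215 0.2104] 87.25979614257812
```

```bash
cat >> h.py <<'E'
def go(x,y,z,yaw):
    """remaining: turn about tool z to bring tool-x heading to yaw (deg), tilt dr, shift in current & turned axes (cm)"""
    s=readout.sense();M=R.from_rotvec(s['orientation']).as_matrix()
    a=np.radians(yaw);X=np.array([np.cos(a),np.sin(a),0]);T=np.stack([X,np.cross([0,0,-1],X),[0,0,-1]],1)
    dr=R.from_matrix(M.T@T).as_rotvec();d=np.array([x,y,z])-s['tool_pos']
    print('t',round(s['time_s'],1),'tcp',s['tool_pos'].round(4),'dr',dr.round(3),'cur',(M.T@d*100).round(2),'turned',(T.T@d*100).round(2),'g',round(s['gripper_width']*8.7,2),'F',s['ft_force'].round(1),'q7',s['qpos'][6].round(2))
E
```

Request:
step_arm(xyz=[[-2.45,-3.91,0],[-2.45,-3.91,0],[-2.45,-3.91,0],[-2.45,-3.91,0],[-2.45,-3.91,0],[-2.45,-3.91,0],[-2.45,-3.91,0],[-2.45,-3.91,0],[-2.45,-3.91,0],[-2.45,-3.91,0],[-2.45,-3.91,0],[-2.45,-3.91,0]], dr=[[0,0,0],[0,0,0],[0,0,0],[0,0,0],[0,0,0],[0,0,0],[0,0,0],[0,0,0],[0,0,0],[0,0,0],[0,0,0],[0,0,0]], grip=[8.7,8.7,8.7,8.7,8.7,8.7,8.7,8.7,8.7,8.7,8.7,8.7], force=20)

```text
time_s: 1.3
tool_pos: [0.5421, -0.1903, 0.2224]
orientation: [2.503, -1.898, -0.0]
ft_force: [0.5, -0.3, -0.5]
gripper_width: 0.999
```

```bash
python3 -c "
from h import *
go(.666,-.0553,.13,-74)"
```

```text
t 1.3 tcp [ 0.5421 -0.1903  0.2224] dr [ 0.    -0.    -0.006] cur [ -9.66 -15.58   9.24] turned [ -9.56 -15.64   9.24] g 8.69 F [ 0.5 -0.3 -0.5] q7 -1.12
```

Request:
step_arm(xyz=[[-2.4,-3.9,0],[-2.4,-3.9,0],[-2.4,-3.9,2],[-2.4,-3.9,3],[0,0,4.2],[0,0,0],[0,0,0]], dr=[[0,0,0],[0,0,0],[0,0,0],[0,0,0],[0,0,0],[0,0,0],[0,0,0]], grip=[8.7,8.7,8.7,8.7,8.7,8.7,8.7])

```text
time_s: 2.0
tool_pos: [0.6622, -0.0612, 0.1332]
orientation: [2.502, -1.898, -0.002]
ft_force: [0.9, 0.3, 1.3]
gripper_width: 0.997
```

```bash
python3 -c "
from h import *
go(.666,-.0553,.068,-74)
snap('side','s1')
t=snap('top','t1')
"
```

```text
t 2.0 tcp [ 0.6622 -0.0612  0.1332] dr [ 0.002  0.    -0.007] cur [-0.47 -0.54  6.52] turned [-0.46 -0.53  6.52] g 8.68 F [0.9 0.3 1.3] q7 -1.43
```

View pics/s1.png

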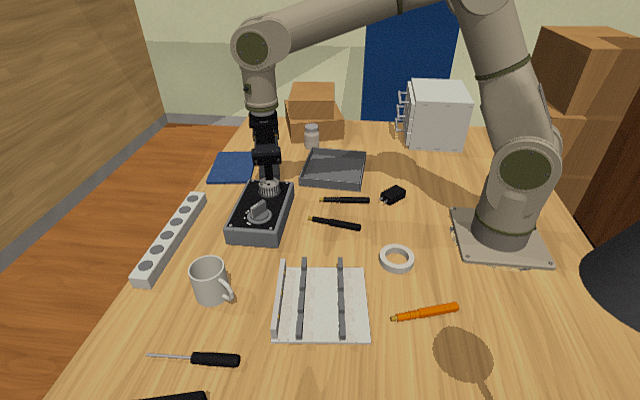

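View pics/t1.png

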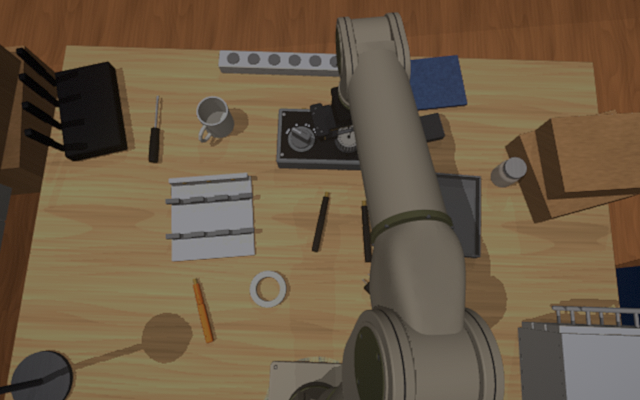

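Request:
step_arm(xyz=[[-0.4,-0.5,0],[0,0,0],[0,0,0]], dr=[[0,0,0],[0,0,0],[0,0,0]], grip=[8.7,8.7,8.7])

```text
time_s: 2.4
tool_pos: [0.6669, -0.0549, 0.1342]
orientation: [-2.503, 1.897, -0.002]
ft_force: [0.0, -0.0, -0.6]
gripper_width: 1.002
```

```bash
python3 -c "
from h import *
go(.666,-.0553,.068,-74)
"
```

```text
t 2.4 tcp [ 0.6669 -0.0549  0.1342] dr [-0.001 -0.001 -0.005] cur [0.01 0.11 6.62] turned [0.02 0.1  6.62] g 8.72 F [ 0.  -0.  -0.6] q7 -1.44
```

Request:
step_arm(xyz=[[0,0.1,2.2],[0,0,2.2],[0,0,2.2],[0,0,0],[0,0,0],[0,0,0],[0,0,0],[0,0,0],[0,0,0],[0,0,0]], dr=[[0,0,0],[0,0,0],[0,0,0],[0,0,0],[0,0,0],[0,0,0],[0,0,0],[0,0,0],[0,0,0],[0,0,0]], grip=[8.7,8.7,8.7,8.7,5.5,5.5,5.5,5.5,5.5,5.5], force=20)

```text
time_s: 3.4
tool_pos: [0.6666, -0.0571, 0.0682]
orientation: [2.502, -1.899, 0.005]
ft_force: [1.2, -3.3, 1.4]
gripper_width: 0.685
```

```bash
python3 -c "
from h import *
go(.666,-.0553,.068,-74)
"
```

```text
t 3.4 tcp [ 0.6666 -0.0571  0.0682] dr [-0.002 -0.003 -0.007] cur [-0.19  0.01  0.02] turned [-0.19  0.01  0.02] g 5.96 F [ 1.2 -3.3  1.4] q7 -1.46
```

Request:
step_arm(xyz=[[0.1,0,0],[0,0,0],[0,0,0],[0,0,0],[0,0,0],[0,0,0],[0,0,0]], dr=[[0,0,0.08],[0,0,0.1],[0,0,0.1],[0,0,0.1],[0,0,0.08],[0,0,0],[0,0,0]], grip=[5.5,5.5,5.5,5.5,5.5,5.5,5.5])

```text
time_s: 4.1
tool_pos: [0.6666, -0.0572, 0.0681]
orientation: [-2.007, 2.416, -0.004]
ft_force: [1.1, -4.1, 6.0]
gripper_width: 0.685
```

```bash
python3 -c "
from h import *
go(.666,-.0573,.068,-100)
snap('side','s2')
t=snap('top','t2')
cv2.imwrite('pics/z4.png',cv2.resize(t[110:170,315:380,::-1],None,fx=8,fy=8,interpolation=cv2.INTER_CUBIC))
"
```

```text
t 4.1 tcp [ 0.6666 -0.0572  0.0681] dr [-0.002 -0.001 -0.01 ] cur [0.02 0.06 0.01] turned [0.02 0.06 0.01] g 5.96 F [ 1.1 -4.1  6. ] q7 -1.89
```

View pics/z4.png

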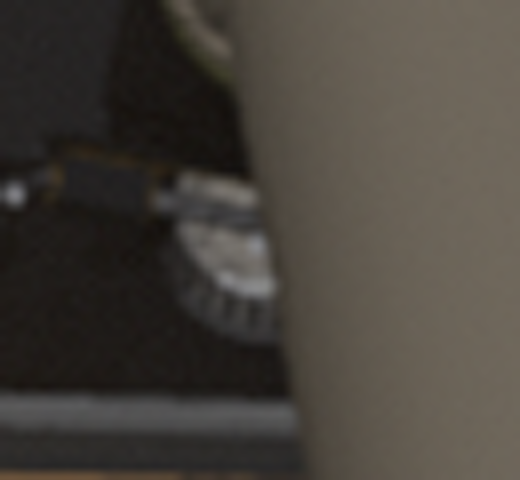

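Request:
step_arm(xyz=[[0,0,0],[0,0,0],[0,0,0],[0,0,-3],[0,0,-4],[0,0,-4],[-4,0,0],[-5,0,0],[-5,0,0],[-5,0,0],[-5,0,0],[-2,0,0]], dr=[[0,0,0],[0,0,0],[0,0,0],[0,0,0],[0,0,0],[0,0,-0.14],[0,0,-0.14],[0,0,0],[0,0,0],[0,0,0],[0,0,-0.14],[0,0,-0.14]], grip=[8.7,8.7,8.7,8.7,8.7,8.7,8.7,8.7,8.7,8.7,8.7,8.7])

```text
time_s: 5.4
tool_pos: [0.6418, 0.2097, 0.177]
orientation: [-2.606, 1.752, 0.005]
ft_force: [-0.4, -0.1, 0.2]
gripper_width: 0.999
```

```bash
python3 -c "
from h import *
go(.5,.2,.2,90)
snap('side','s3')
t=snap('top','t3')
cv2.imwrite('pics/z5.png',cv2.resize(t[110:170,315:380,::-1],None,fx=8,fy=8,interpolation=cv2.INTER_CUBIC))
"
```

```text
t 5.4 tcp [0.6418 0.2097 0.177 ] dr [-5.000e-03  1.000e-03 -2.754e+00] cur [-4.47 13.5  -2.28] turned [ -0.97 -14.18  -2.3 ] g 8.69 F [-0.4 -0.1  0.2] q7 -1.74
```

View pics/z5.png

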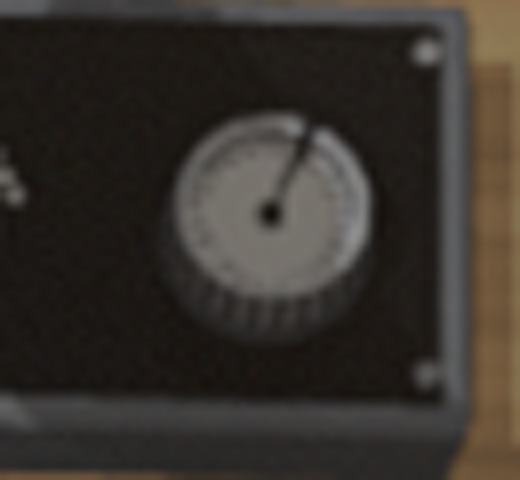

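View pics/t3.png

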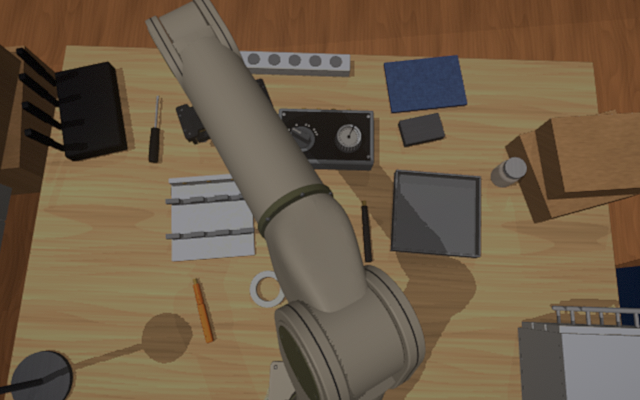

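```bash
cat > dial.py <<'E'
from h import *
import sys
def prof(f):
    im=cv2.imread('pics/'+f+'.png',0).astype(np.float32)
    h=.087
    # hub
    u0,v0=proj('top',(.6665,-.0565,h));
    best=None
    ys,xs=np.mgrid[int(v0)-5:int(v0)+6,int(u0)-5:int(u0)+6];w=np.clip(95-im[ys,xs],0,None)
    m=(np.hypot(xs-u0,ys-v0)<3.0)
    i=np.argmin(np.where(m,im[ys,xs],999));cu,cv_=xs.flat[i],ys.flat[i]
    mm=np.hypot(xs-cu,ys-cv_)<1.8;cu=(w*mm*xs).sum()/(w*mm).sum();cv_=(w*mm*ys).sum()/(w*mm).sum()
    C=ray('top',cu,cv_,h);print(f,cu,cv_,C.round(4))
    for r in(.008,.010,.012,.014,.016,.018,.020,.022,.024,.026,.028):
        a=np.radians(np.arange(-40,61,1.0))
        P=np.array([proj('top',(C[0]+r*np.cos(t),C[1]-r*np.sin(t),h)) for t in a],np.float32)
        p=cv2.remap(im,P[:,0][None],P[:,1][None],cv2.INTER_CUBIC)[0]
        k=p.argmin();b=np.median(p);sel=np.abs(np.arange(len(a))-k)<12;w=np.clip(b-p-.3*(b-p[k]),0,None)*sel
        print(r,'min at',round(np.degrees(a[k])),'centroid',round(float(np.degrees((w*a).sum()/w.sum())),1),p[k],b)
prof(sys.argv[1])
E
python3 dial.py t0;python3 dial.py t3
python3 -c "
import cv2
s=cv2.imread('pics/s3.png')
cv2.imwrite('pics/z6.png',cv2.resize(s[165:210,240:300],None,fx=10,fy=10,interpolation=cv2.INTER_CUBIC))"
```

```text
t0 348.45341614906835 136.15217391304347 [ 0.6663 -0.0554  0.087 ]
0.008 min at 24 centroid 24.1 80.24186 124.4182
0.01 min at 22 centroid 21.9 74.055115 132.11725
0.012 min at 21 centroid 21.2 78.65625 132.33908
0.014 min at 23 centroid 22.7 76.9747 132.52615
0.016 min at 23 centroid 22.4 74.33197 131.8816
0.018 min at 22 centroid 22.0 79.76828 126.60997
0.02 min at -4 centroid -4.0 74.37568 119.076775
0.022 min at -3 centroid -2.8 48.41921 113.91489
0.024 min at -3 centroid -1.9 33.46195 93.759
0.026 min at -3 centroid -1.9 34.523933 87.65811
0.028 min at -2 centroid -2.1 48.931026 107.94374
t3 348.2924281984334 136.13054830287206 [ 0.6663 -0.055   0.087 ]
0.008 min at 25 centroid 24.6 80.38287 110.5653
0.01 min at 23 centroid 22.6 73.96774 114.11726
0.012 min at 22 centroid 21.8 72.297104 114.18173
0.014 min at 23 centroid 23.0 71.909874 114.18981
0.016 min at 24 centroid 23.2 66.53292 115.193344
0.018 min at 23 centroid 23.6 62.88559 110.203865
0.02 min at 25 centroid 25.0 50.935448 102.007195
0.022 min at 24 centroid 24.4 37.324867 95.81122
0.024 min at 24 centroid 23.6 36.350933 81.79495
0.026 min at 23 centroid 23.0 32.51795 78.57756
0.028 min at 23 centroid 23.2 42.315582 92.448685
```

View pics/z6.png

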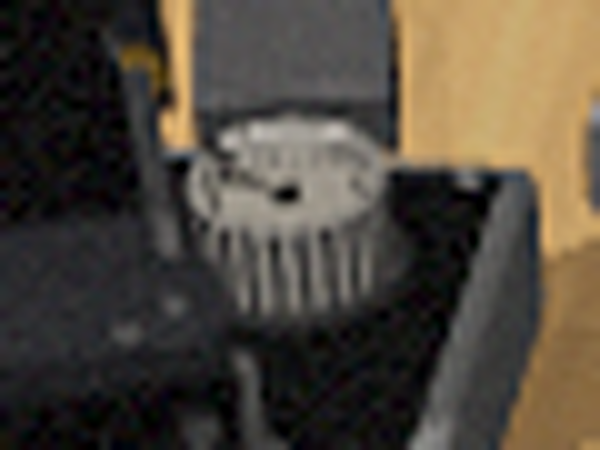

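```bash
cat > ant.py <<'E'
from m import *
def ants(f,rois):
    im=cv2.imread('pics/'+f+'.png');g=im.max(2).astype(float);hsv=cv2.cvtColor(im,cv2.COLOR_BGR2HSV)
    br=((hsv[:,:,1]>110)&(hsv[:,:,2]>70)&(hsv[:,:,0]>12)&(hsv[:,:,0]<35)).astype(np.uint8)
    for roi in rois:
        u0,v0,u1,v1=roi
        v,u=np.nonzero(g[v0:v1,u0:u1]<60)
        P=np.array([ray('top',a+u0,b+v0,.012)[:2] for a,b in zip(u,v)],np.float32)
        vx,vy,x,y=cv2.fitLine(P,cv2.DIST_HUBER,0,.01,.01).ravel()
        if vx<0: vx,vy=-vx,-vy
        d=np.array([vx,vy]);c=np.array([x,y])
        s=(P-c)@d;
        print('line ang',np.degrees(np.arctan2(vy,vx)).round(2),'c',c.round(4),'s',s.min().round(4),s.max().round(4),'tail@z0',ray('top',*(lambda k:(u[k]+u0,v[k]+v0))(s.argmin()),0.0)[:2].round(4),'front of black',(c+d*s.max()).round(4))
        v,u=np.nonzero(br[v0:v1,u0:u1]);B=np.array([ray('top',a+u0,b+v0,.009)[:2] for a,b in zip(u,v)])
        if len(B): sb=(B-c)@d;print('  brass s',sb.min().round(4),sb.max().round(4), 'tip',(c+d*sb.max()).round(4),'centre est',(c+d*(sb.max()-.08)).round(4),len(B))
if __name__=='__main__': ants('t0',((308,188,335,255),(357,200,376,266)))
E
python3 ant.py
python3 - <<'E'
import cv2
t=cv2.imread('pics/t0.png')
cv2.imwrite('pics/z7.png',cv2.resize(t[185:270,305:380],None,fx=7,fy=7,interpolation=cv2.INTER_NEAREST))
E
```

```text
line ang -9.97 c [0.4535 0.0085] s -0.0705 0.0742 tail@z0 [0.385  0.0188] front of black [ 0.5266 -0.0044]Traceback (most recent call last):
  File "ant.py", line 16, in <module>
    if __name__=='__main__': ants('t0',((308,188,335,255),(357,200,376,266)))
                             ~~~~^^^^^^^^^^^^^^^^^^^^^^^^^^^^^^^^^^^^^^^^^^^^
  File "ant.py", line 14, in ants
    v,u=np.nonzero(br[v0:v1,u0:u1]);B=np.array([ray('top',a+u0,b+v0,.009)[:2] for a,b in zip(u,v)])
                                                ~~~^^^^^^^^^^^^^^^^^^^^^^
  File "h.py", line 7, in ray
    c=eyes.get_calibration(n); K=np.array(c['mtx']);T=np.array(c['view'])
ValueError: time passes only in moves, steps and waits
```

View pics/z7.png

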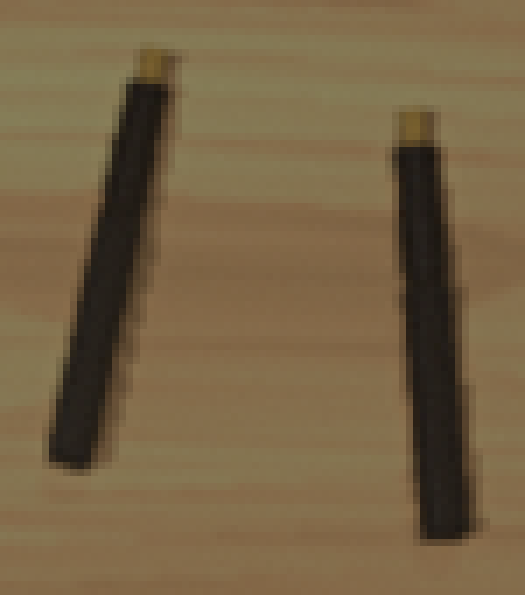

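```bash
python3 - <<'E'
import numpy as np
from h import *
np.savez('cal.npz',**{n+k:np.array(eyes.get_calibration(n)[k]) for n in('top','side') for k in('mtx','view')})
s=open('h.py').read()
s=s.replace("c=eyes.get_calibration(n); K=np.array(c['mtx']);T=np.array(c['view'])","K=CAL[n+'mtx'];T=CAL[n+'view']").replace("def snap","CAL=dict(np.load('cal.npz'))\ndef snap")
open('h.py','w').write(s)
E
python3 ant.py
python3 - <<'E'
from h import *
for nm,t,b in(('L',(305+155/7,185+48/7),(305+70/7,185+468/7)),('R',(305+417/7,185+106/7),(305+447/7,185+540/7))):
    T=ray('top',t[0]-.5,t[1]-.5,.010)[:2];B=ray('top',b[0]-.5,b[1]-.5,.001)[:2];d=T-B
    print(nm,T.round(4),B.round(4),np.linalg.norm(d),np.degrees(np.arctan2(d[1],d[0])),((T+B)/2).round(4))
E
```

```text
line ang -9.97 c [0.4535 0.0085] s -0.0705 0.0742 tail@z0 [0.385  0.0188] front of black [ 0.5266 -0.0044]
  brass s -0.0722 0.0881 tip [ 0.5402 -0.0068] centre est [0.4614 0.0071] 572
line ang 5.02 c [ 0.4318 -0.1107] s -0.0691 0.0736 tail@z0 [ 0.3644 -0.1224] front of black [ 0.5052 -0.1042]
  brass s -0.0788 0.0901 tip [ 0.5215 -0.1028] centre est [ 0.4419 -0.1098] 460
L [ 0.5411 -0.0061] [0.3839 0.02  ] 0.15931672477264697 -9.43527834529733 [0.4625 0.007 ]
R [ 0.5223 -0.1043] [ 0.3626 -0.1181] 0.16030125595989259 4.957847817499182 [ 0.4424 -0.1112]
```

```bash
python3 - <<'E'
import cv2
t=cv2.imread('pics/t0.png')
cv2.imwrite('pics/z8.png',cv2.resize(t[168:268,160:262],None,fx=7.5,fy=5.9,interpolation=cv2.INTER_CUBIC))
s=cv2.imread('pics/s0.png')
cv2.imwrite('pics/z9.png',cv2.resize(s[250:350,262:380],None,fx=6,fy=6,interpolation=cv2.INTER_CUBIC))
E
```

```text
(no output)
```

View pics/z8.png

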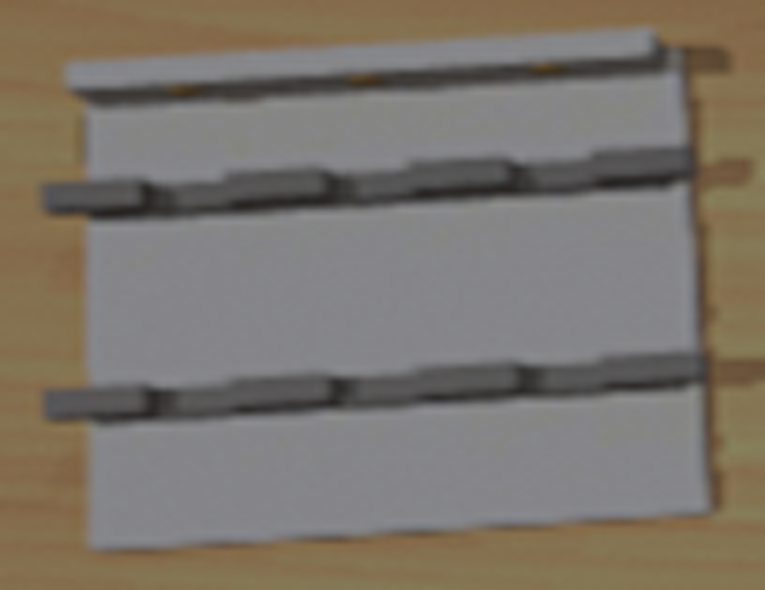

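View pics/z9.png

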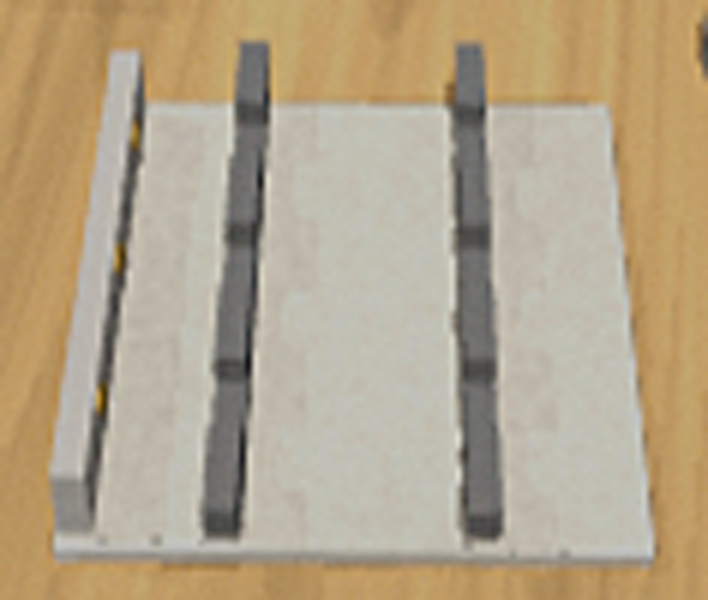

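```bash
python3 - <<'E'
from h import *
def q(n,x,y,z):
    if n=='top': u,v=x/7.5-.5+160,y/5.9-.5+168
    else: u,v=x/6-.5+262,y/6-.5+250
    return ray(n,u,v,z)[:2]
def yaw(d): return round(float(np.degrees(np.arctan2(d[1],d[0]))),2)
BL,BR=q('top',88,550,.01),q('top',711,512,.01)
print('plate',BL.round(4),BR.round(4),np.linalg.norm(BL-BR),'yaw',yaw(BL-BR)-90)
TR=q('top',683,50,.01);print(TR,np.linalg.norm(TR-BR),yaw(TR-BR))
y=np.radians(yaw(BL-BR)-90);ex=np.array([np.cos(y),np.sin(y)])
print('centre',(BL+BR)/2+ex*.105)
l=q('top',45,403,.04);r=q('top',704,367,.04);l2=q('top',43,196,.04);r2=q('top',690,162,.04)
print('combs',l,r,l2,r2,np.linalg.norm(l-r),yaw(l-r)-90,yaw(l2-r2)-90,'centre',(l+r+l2+r2)/4, np.linalg.norm((l+r-l2-r2)/2))
# side: plate corners z=.01
a,b,c,d=[q('side',*p,.01) for p in((55,550),(652,550),(608,104),(140,104))]
print('side plate',a,b,c,'yaw',yaw(a-b),yaw(b-c)-90,np.linalg.norm(a-b),np.linalg.norm(b-c),'centre',(a+c)/2)
c=[q('side',*p,.04) for p in((222,520),(255,43),(483,520),(470,43))]
print('side combs',[x.round(4) for x in c],yaw(c[0]-c[1])-90,yaw(c[2]-c[3])-90,sum(c)/4)
E
```

```text
plate [0.3465 0.3816] [0.3701 0.1724] 0.21046757672196525 yaw 6.459999999999994
[0.57583979 0.19591073] 0.20702575540279178 6.51
centre [0.46264524 0.28881183]
combs [0.40538992 0.39234242] [0.4284553  0.17436541] [0.49476638 0.40282723] [0.51745927 0.18505063] 0.21919395013982076 6.040000000000006 5.950000000000003 centre [0.46151772 0.28864642] 0.08981612908950373
side plate [0.55322302 0.40439301] [0.34810242 0.37902719] [0.37088474 0.1723405 ] yaw 7.05 6.290000000000006 0.20668305358712766 0.20793851293042648 centre [0.46205388 0.28836675]
side combs [array([0.4931, 0.4049]), array([0.519 , 0.1843]), array([0.4063, 0.3942]), array([0.43  , 0.1734])] 6.689999999999998 6.1299999999999955 [0.46210094 0.28920397]
```

Request:
step_arm(xyz=[[0,0,0],[0,0,0],[0,0,0],[0,0,0],[0,0,0],[0,0,0],[0,0,0],[0,0,0],[0,0,0],[0,0,0],[0,0,0],[0,0,0]], dr=[[0,0,-0.14],[0,0,-0.14],[0,0,-0.14],[0,0,-0.14],[0,0,-0.14],[0,0,-0.14],[0,0,-0.14],[0,0,-0.14],[0,0,-0.14],[0,0,-0.14],[0,0,-0.14],[0,0,-0.14]], grip=[6,6,6,6,6,6,6,6,6,6,6,6])

```text
time_s: 6.7
tool_pos: [0.6445, 0.201, 0.1768]
orientation: [3.049, 0.755, -0.001]
ft_force: [-0.2, 0.1, 0.2]
gripper_width: 0.691
```

Request:
step_arm(xyz=[[0,0,0],[0,0,0],[0,0,0],[0,0,0],[0,0,0],[0,0,0],[0,0,0]], dr=[[0,0,-0.14],[0,0,-0.14],[0,0,-0.14],[0,0,-0.14],[0,0,-0.14],[0,0,-0.14],[0,0,0]], grip=[6,6,6,6,6,6,6])

```text
time_s: 7.4
tool_pos: [0.6445, 0.201, 0.1765]
orientation: [-2.479, -1.929, 0.002]
ft_force: [-0.7, -1.1, 0.1]
gripper_width: 0.686
```

```bash
python3 -c "
from h import *
go(.462,.007,.1,80.3)
snap('top','t4')"
```

```text
t 7.4 tcp [0.6445 0.201  0.1765] dr [-0.001  0.001 -0.079] cur [-23.28 -12.92   7.68] turned [-22.2  -14.72   7.65] g 5.97 F [-0.7 -1.1  0.1] q7 0.62
```

View pics/t4.png

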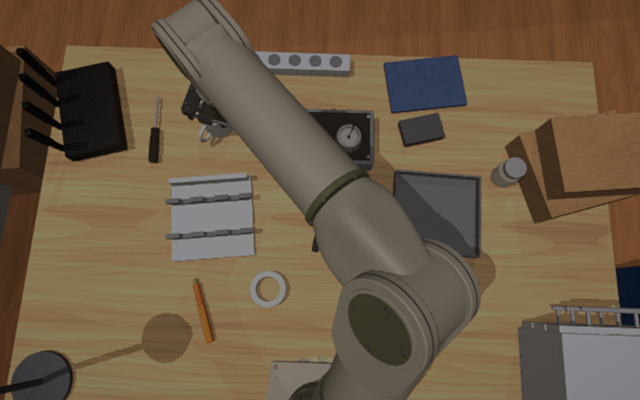

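Request:
step_arm(xyz=[[0,0,0],[-3.7,-2.45,0],[-3.7,-2.45,0],[-3.7,-2.45,0],[-3.7,-2.45,0],[-3.7,-2.45,1],[-3.7,-2.45,2],[0,0,2],[0,0,2.6],[0,0,0]], dr=[[0,0,-0.079],[0,0,0],[0,0,0],[0,0,0],[0,0,0],[0,0,0],[0,0,0],[0,0,0],[0,0,0],[0,0,0]], grip=[5,5,5,5,5,5,5,5,5,5])

```text
time_s: 8.45
tool_pos: [0.4607, 0.0073, 0.0994]
orientation: [-2.406, -2.017, 0.005]
ft_force: [-1.1, -1.1, 0.5]
gripper_width: 0.574
```

```bash
python3 -c "
from h import *
go(.462,.007,.004,80.3)
snap('top','t5');snap('side','s5')"
```

```text
t 8.4 tcp [0.4607 0.0073 0.0994] dr [-0.004  0.001 -0.006] cur [0.   0.17 9.54] turned [-0.01  0.14  9.54] g 4.99 F [-1.1 -1.1  0.5] q7 1.03
```

View pics/s5.png

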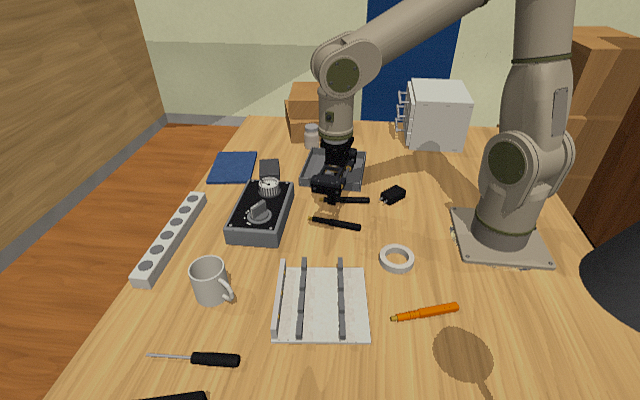

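View pics/t5.png

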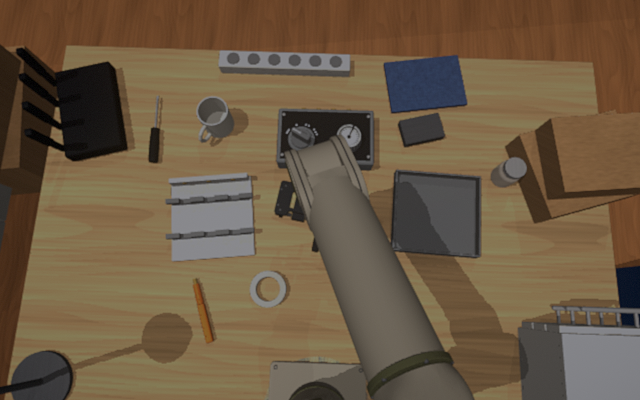

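Request:
step_arm(xyz=[[0,0.15,3],[0,0,3],[0,0,2.5],[0,0,1],[0,0,0],[0,0,0],[0,0,0],[0,0,0],[0,0,0],[0,0,0],[0,0,0]], dr=[[0,0,0],[0,0,0],[0,0,0],[0,0,0],[0,0,0],[0,0,0],[0,0,0],[0,0,0],[0,0,0],[0,0,0],[0,0,0]], grip=[5,5,5,5,5,1,1,1,1,1,1], force=30)

```text
time_s: 9.65
tool_pos: [0.4643, 0.0083, 0.0068]
orientation: [2.4, 2.026, 0.0]
ft_force: [-2.1, -0.9, 4.9]
gripper_width: 0.208
```

```bash
python3 -c "
from h import *
go(.4689,.2271,.13,96.3)"
```

```text
t 9.7 tcp [0.4643 0.0083 0.0068] dr [ 0.     0.    -0.279] cur [ 21.64  -3.22 -12.33] turned [ 21.7    2.85 -12.32] g 1.81 F [-2.1 -0.9  4.9] q7 0.89
```

Request:
step_arm(xyz=[[0,0,-3],[0,0,-4],[0,0,-4],[0,0,0],[0,0,0],[4.3,0.4,0],[4.3,0.4,0],[4.3,0.4,0],[4.3,0.4,0],[4.3,0.4,0],[0,0,0]], dr=[[0,0,0],[0,0,0],[0,0,0],[0,0,-0.139],[0,0,-0.14],[0,0,0],[0,0,0],[0,0,0],[0,0,0],[0,0,0],[0,0,0]], grip=[1,1,1,1,1,1,1,1,1,1,1])

```text
time_s: 10.75
tool_pos: [0.4577, 0.2321, 0.1171]
orientation: [-2.082, -2.35, -0.005]
ft_force: [-1.6, -0.4, -1.0]
gripper_width: 0.201
```

```bash
python3 -c "
from h import *
go(.4709,.2273,.032,96.3)
snap('top','t6');snap('side','s6')"
```

```text
t 10.8 tcp [0.4577 0.2321 0.1171] dr [ 0.001 -0.004  0.011] cur [-0.67  1.25  8.51] turned [-0.63  1.26  8.51] g 1.75 F [-1.6 -0.4 -1. ] q7 0.8
```

View pics/s6.png

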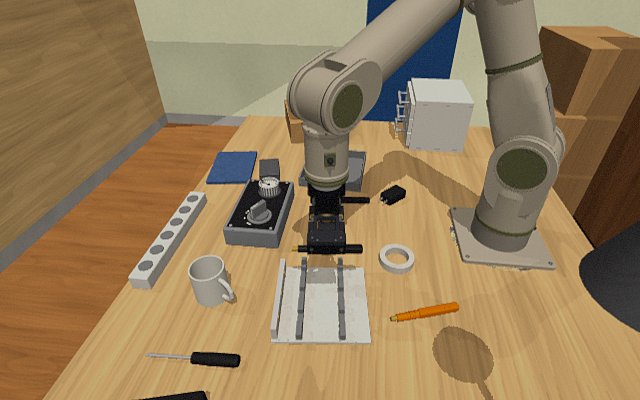

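```bash
python3 - <<'E'
from h import *
im=cv2.imread('pics/s6.png');cv2.imwrite('pics/z10.png',cv2.resize(im[225:270,280:380],None,fx=8,fy=8,interpolation=cv2.INTER_CUBIC))
s=readout.sense()
for z in(.115,.119):
    a=ray('side',292.5,248,z)[:2];b=ray('side',363.5,248.5,z)[:2];print(a,b,np.linalg.norm(a-b),(a+b)/2)
E
```

```text
[0.53470156 0.23331543] [0.37423082 0.21535648] 0.16147254293066454 [0.45446619 0.22433595]
[0.53369899 0.23737001] [0.37433264 0.21953466] 0.16036125891141662 [0.45401581 0.22845234]
```

View pics/z10.png

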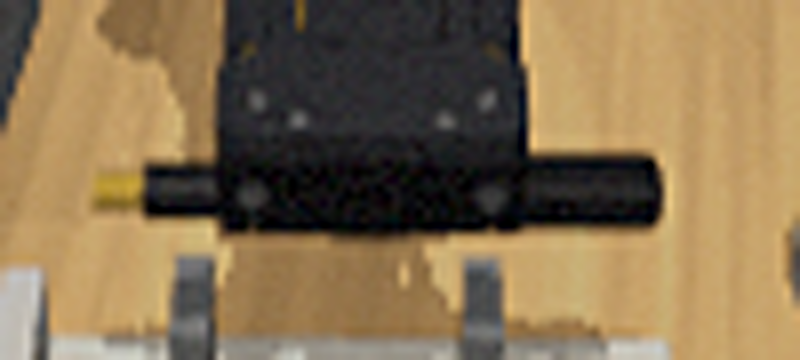

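Request:
step_arm(xyz=[[-0.3,0.6,0],[-0.33,0.66,0],[0,0,0],[0,0,2],[0,0,2],[0,0,1],[0,0,0],[0,0,0]], dr=[[0,0,0.011],[0,0,0],[0,0,0],[0,0,0],[0,0,0],[0,0,0],[0,0,0],[0,0,0]], grip=[1,1,1,1,1,1,1,1])

```text
time_s: 11.65
tool_pos: [0.4738, 0.2195, 0.0671]
orientation: [-2.109, -2.329, -0.001]
ft_force: [0.9, -0.2, -1.5]
gripper_width: 0.201
```

```bash
python3 -c "
from h import *
go(.4709,.2273,.0335,96.3)
s=snap('side','s7')
cv2.imwrite('pics/z11.png',cv2.resize(s[230:350,262:380,::-1],None,fx=5,fy=5,interpolation=cv2.INTER_CUBIC))"
```

```text
t 11.7 tcp [0.4738 0.2195 0.0671] dr [ 0.    -0.    -0.011] cur [ 0.8  -0.22  3.36] turned [ 0.81 -0.21  3.36] g 1.75 F [ 0.9 -0.2 -1.5] q7 0.76
```

View pics/z11.png

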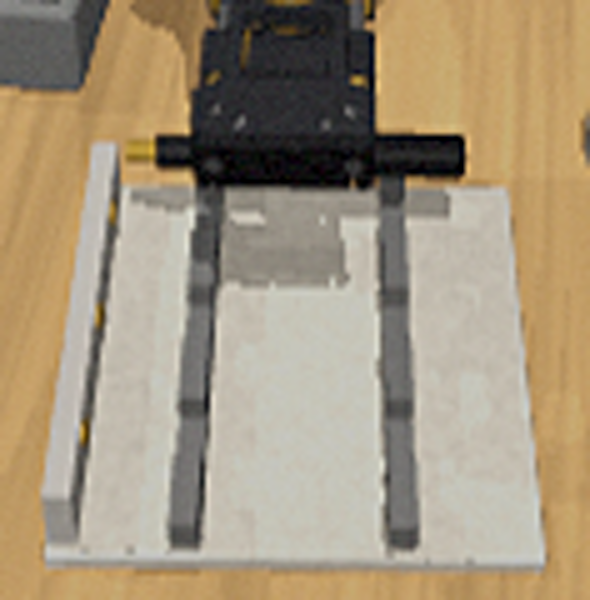

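Request:
step_arm(xyz=[[0.8,-0.2,0],[0,0,0],[0,0,0],[0,0,0]], dr=[[0,0,-0.011],[0,0,0],[0,0,0],[0,0,0]], grip=[1,1,1,1])

```text
time_s: 12.1
tool_pos: [0.4708, 0.2272, 0.0667]
orientation: [2.095, 2.34, 0.0]
ft_force: [-0.1, -0.4, -0.6]
gripper_width: 0.198
```

```bash
python3 -c "
from h import *
go(.4709,.2273,.0335,96.3)
s=snap('side','s8')
cv2.imwrite('pics/z12.png',cv2.resize(s[230:350,262:380,::-1],None,fx=5,fy=5,interpolation=cv2.INTER_CUBIC))"
```

```text
t 12.1 tcp [0.4708 0.2272 0.0667] dr [0. 0. 0.] cur [0.01 0.01 3.32] turned [0.01 0.01 3.32] g 1.73 F [-0.1 -0.4 -0.6] q7 0.75
```

View pics/z12.png

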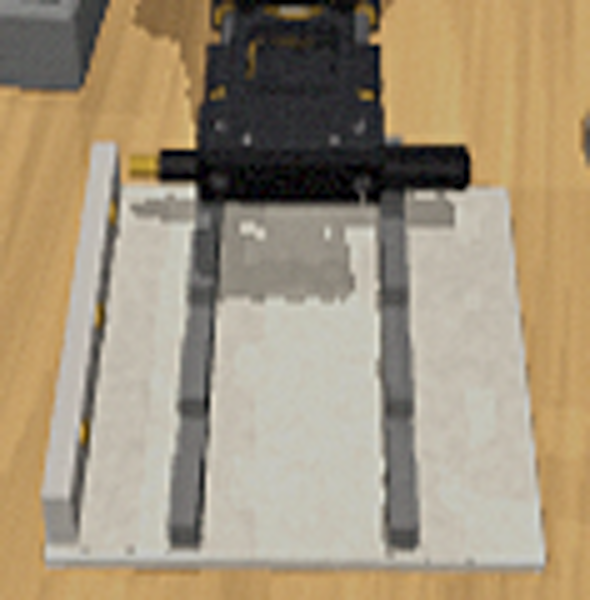

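Pose is right on target; lower to the notch floor and check before opening.

Request:
step_arm(xyz=[[0,0,1.2],[0,0,1.2],[0,0,0.9],[0,0,0],[0,0,0]], dr=[[0,0,0],[0,0,0],[0,0,0],[0,0,0],[0,0,0]], grip=[1,1,1,1,1])

```text
time_s: 12.65
tool_pos: [0.4704, 0.2272, 0.0327]
orientation: [-2.095, -2.34, 0.001]
ft_force: [-0.2, 0.4, -0.1]
gripper_width: 0.205
```

```bash
python3 -c "
from h import *
go(.4709,.2273,.0335,96.3)
s=snap('side','s9')
cv2.imwrite('pics/z13.png',cv2.resize(s[230:350,262:380,::-1],None,fx=5,fy=5,interpolation=cv2.INTER_CUBIC))"
```

```text
t 12.7 tcp [0.4704 0.2272 0.0327] dr [-0.001 -0.     0.001] cur [ 0.    0.05 -0.08] turned [ 0.    0.05 -0.08] g 1.79 F [-0.2  0.4 -0.1] q7 0.71
```

View pics/z13.png

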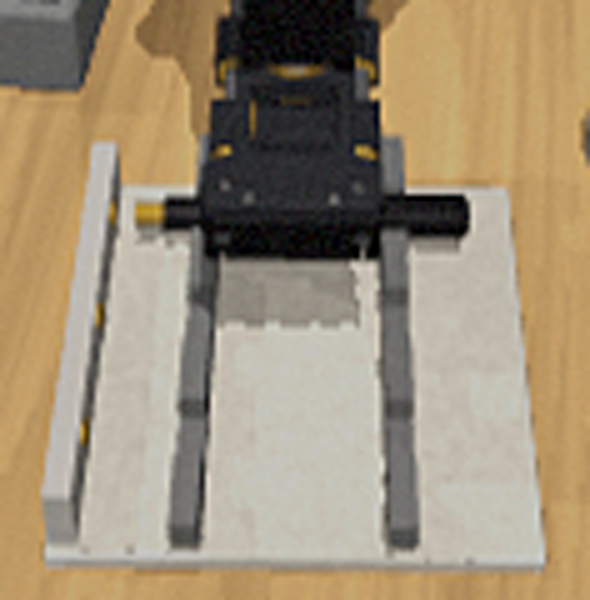

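Request:
step_arm(xyz=[[0,0,0.05],[0,0,0],[0,0,0],[0,0,0],[0,0,0],[0,0,-3],[0,0,-4],[0,0,-4],[0,0,0],[0,0,0]], dr=[[0,0,0],[0,0,0],[0,0,0],[0,0,0],[0,0,0],[0,0,0],[0,0,0],[0,0,0],[0,0,0],[0,0,0]], grip=[4,4,4,4,4,4,4,4,4,4])

```text
time_s: 13.7
tool_pos: [0.4712, 0.2271, 0.1436]
orientation: [2.095, 2.339, 0.002]
ft_force: [0.7, -0.5, -0.7]
gripper_width: 0.457
```

```bash
python3 -c "
from h import *
go(.4424,-.1108,.14,95)
s=snap('side','s10');snap('top','t10')
cv2.imwrite('pics/z14.png',cv2.resize(s[150:350,262:412,::-1],None,fx=3,fy=3,interpolation=cv2.INTER_CUBIC))"
```

```text
t 13.7 tcp [0.4712 0.2271 0.1436] dr [0.002 0.    0.023] cur [-33.27  -6.57   0.36] turned [-33.41  -5.82   0.36] g 3.98 F [ 0.7 -0.5 -0.7] q7 0.82
```

View pics/z14.png

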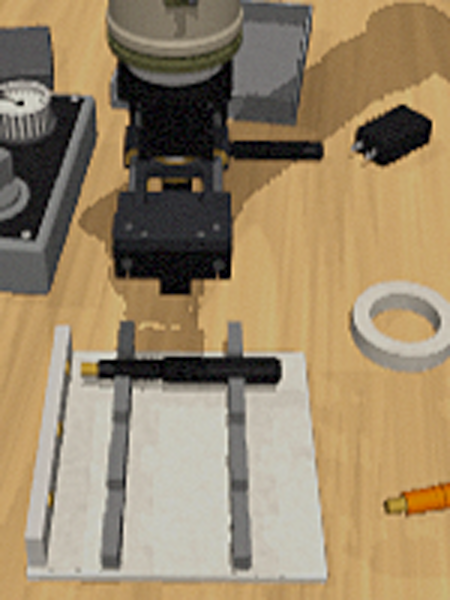

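View pics/t10.png

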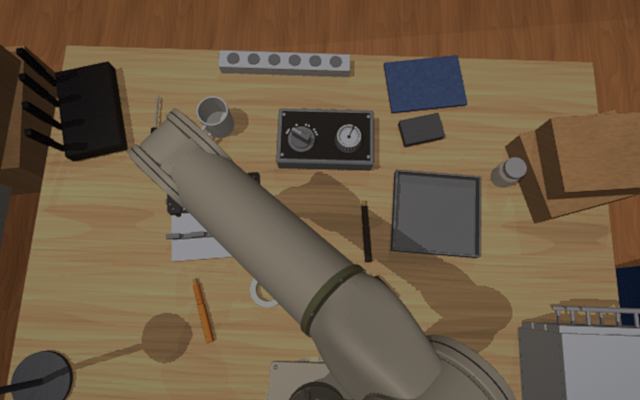

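Request:
step_arm(xyz=[[0,0,0],[-4.77,-0.83,0],[-4.77,-0.83,0],[-4.77,-0.83,0],[-4.77,-0.83,0],[-4.77,-0.83,0],[-4.77,-0.83,0],[-4.77,-0.83,1],[0,0,3],[0,0,0],[0,0,0],[0,0,0]], dr=[[0,0,0.023],[0,0,0],[0,0,0],[0,0,0],[0,0,0],[0,0,0],[0,0,0],[0,0,0],[0,0,0],[0,0,0],[0,0,0],[0,0,0]], grip=[5,5,5,5,5,5,5,5,5,5,5,5])

```text
time_s: 15.0
tool_pos: [0.443, -0.1071, 0.1041]
orientation: [2.119, 2.319, 0.001]
ft_force: [0.7, 0.2, -0.3]
gripper_width: 0.571
```

```bash
python3 -c "
from h import *
go(.4424,-.1108,.007,95)
s=snap('side','s11');snap('top','t11')"
```

```text
t 15.0 tcp [ 0.443  -0.1071  0.1041] dr [ 0.001 -0.     0.003] cur [-0.37 -0.11  9.71] turned [-0.37 -0.09  9.71] g 4.97 F [ 0.7  0.2 -0.3] q7 1.56
```

View pics/s11.png

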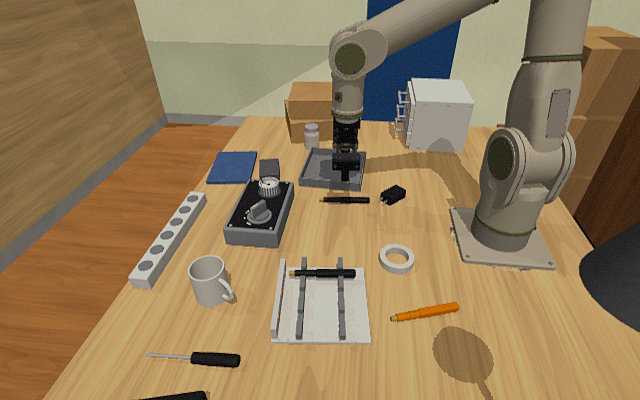

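View pics/t11.png

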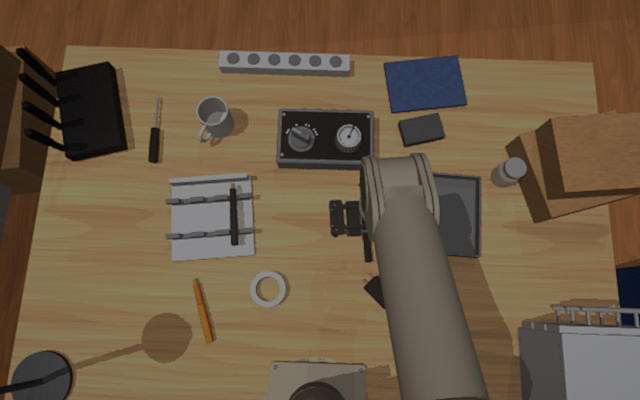

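Request:
step_arm(xyz=[[-0.37,-0.1,3],[0,0,3],[0,0,2.7],[0,0,1],[0,0,0],[0,0,0],[0,0,0],[0,0,0],[0,0,0],[0,0,0],[0,0,0]], dr=[[0,0,0],[0,0,0],[0,0,0],[0,0,0],[0,0,0],[0,0,0],[0,0,0],[0,0,0],[0,0,0],[0,0,0],[0,0,0]], grip=[5,5,5,5,5,1,1,1,1,1,1], force=30)

```text
time_s: 16.2
tool_pos: [0.4418, -0.1126, 0.0064]
orientation: [2.122, 2.316, 0.0]
ft_force: [-1.7, -0.2, 5.4]
gripper_width: 0.204
```

```bash
python3 -c "
from h import *
go(.4553,.3503,.13,96.3)"
```

```text
t 16.2 tcp [ 0.4418 -0.1126  0.0064] dr [ 0.     0.    -0.023] cur [ 45.99   5.39 -12.38] turned [ 45.86   6.43 -12.36] g 1.78 F [-1.7 -0.2  5.4] q7 1.4
```

Request:
step_arm(xyz=[[0,0,-3],[0,0,-4],[0,0,-4],[4.5,0.63,0],[4.5,0.63,0],[4.5,0.63,0],[4.5,0.63,0],[4.5,0.63,0],[4.5,0.63,0],[4.5,0.63,0],[4.5,0.63,0],[4.5,0.63,0]], dr=[[0,0,0],[0,0,0],[0,0,-0.023],[0,0,0],[0,0,0],[0,0,0],[0,0,0],[0,0,0],[0,0,0],[0,0,0],[0,0,0],[0,0,0]], grip=[1,1,1,1,1,1,1,1,1,1,1,1])

```text
time_s: 17.4
tool_pos: [0.4531, 0.298, 0.1157]
orientation: [2.096, 2.34, -0.001]
ft_force: [1.5, 0.4, 0.1]
gripper_width: 0.202
```

Request:
step_arm(xyz=[[2.7,0.35,0],[2.7,0.35,0],[0,0,0],[0,0,0],[0,0,0]], dr=[[0,0,0],[0,0,0],[0,0,0],[0,0,0],[0,0,0]], grip=[1,1,1,1,1])

```text
time_s: 17.9
tool_pos: [0.4546, 0.3497, 0.1158]
orientation: [2.096, 2.339, -0.001]
ft_force: [-0.2, -0.3, -0.8]
gripper_width: 0.2
```

```bash
python3 -c "
from h import *
go(.4546,.3502,.0325,96.3)
s=snap('side','s12')"
```

```text
t 17.9 tcp [0.4546 0.3497 0.1158] dr [-0.     0.001 -0.001] cur [0.06 0.   8.33] turned [0.05 0.   8.33] g 1.74 F [-0.2 -0.3 -0.8] q7 0.57
```

View pics/s12.png

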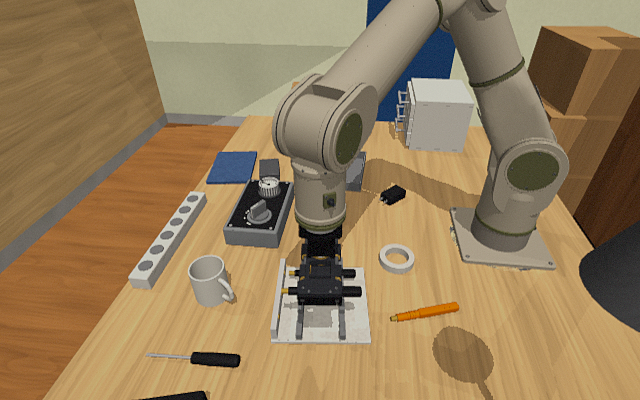

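Request:
step_arm(xyz=[[0.05,0,3],[0,0,2.5],[0,0,1.8],[0,0,1],[0,0,0],[0,0,0],[0,0,0]], dr=[[0,0,0],[0,0,0],[0,0,0],[0,0,0],[0,0,0],[0,0,0],[0,0,0]], grip=[1,1,1,1,1,1,1])

```text
time_s: 18.65
tool_pos: [0.4546, 0.3515, 0.0336]
orientation: [2.096, 2.34, 0.002]
ft_force: [-1.0, -0.8, -1.1]
gripper_width: 0.2
```

```bash
python3 -c "
from h import *
go(.4546,.3502,.0325,96.3)
s=snap('side','s13')
cv2.imwrite('pics/z15.png',cv2.resize(s[230:350,262:380,::-1],None,fx=5,fy=5,interpolation=cv2.INTER_CUBIC))"
```

```text
t 18.6 tcp [0.4546 0.3515 0.0336] dr [ 0.001 -0.     0.   ] cur [-0.13 -0.02  0.11] turned [-0.13 -0.02  0.11] g 1.74 F [-1.  -0.8 -1.1] q7 0.51
```

View pics/z15.png

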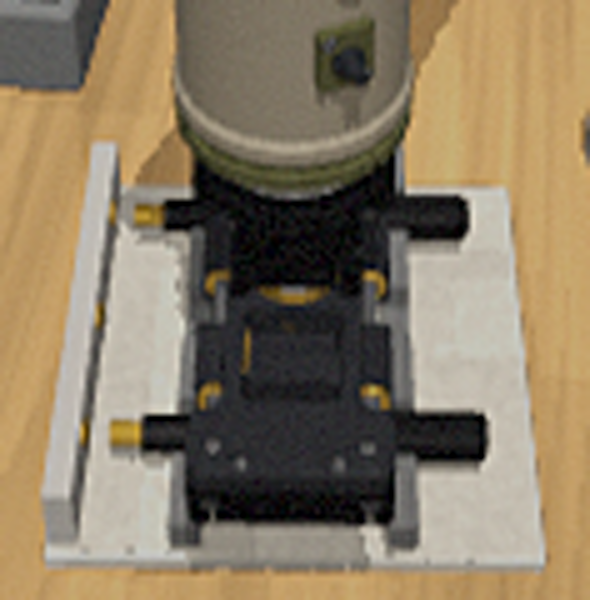

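Seated and aligned with its contact. Release and go up.

Request:
step_arm(xyz=[[-0.1,0,0.08],[0,0,0],[0,0,0],[0,0,0],[0,0,0],[0,0,-3],[0,0,-4],[0,0,-4],[0,0,-2],[0,0,0],[0,0,0]], dr=[[0,0,0],[0,0,0],[0,0,0],[0,0,0],[0,0,0],[0,0,0],[0,0,0],[0,0,0],[0,0,0],[0,0,0],[0,0,0]], grip=[1,1,4,4,4,4,4,4,4,4,4])

```text
time_s: 19.8
tool_pos: [0.4544, 0.3501, 0.162]
orientation: [2.095, 2.34, 0.0]
ft_force: [-0.3, -0.5, -1.5]
gripper_width: 0.459
```

```bash
python3 -c "
from h import *
go(.665,.0649,.165,150)
s=snap('side','s14');snap('top','t14')
cv2.imwrite('pics/z16.png',cv2.resize(s[160:350,222:380,::-1],None,fx=3.1,fy=3.1,interpolation=cv2.INTER_CUBIC))"
```

```text
t 19.8 tcp [0.4544 0.3501 0.162 ] dr [ 0.     0.    -0.937] cur [-30.67  17.79  -0.28] turned [-32.5  -14.18  -0.3 ] g 3.99 F [-0.3 -0.5 -1.5] q7 0.6
```

View pics/z16.png

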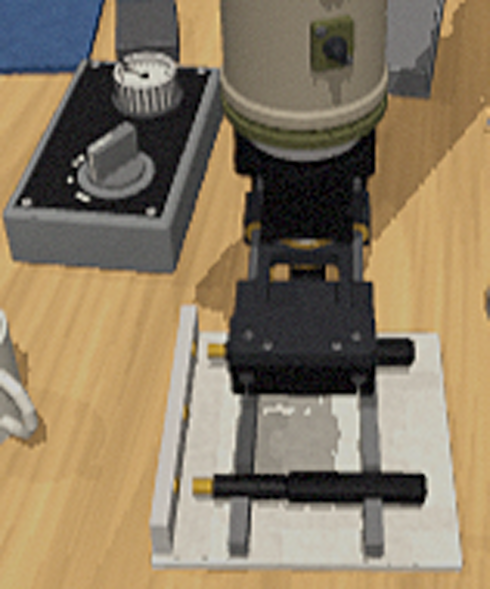

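View pics/t14.png

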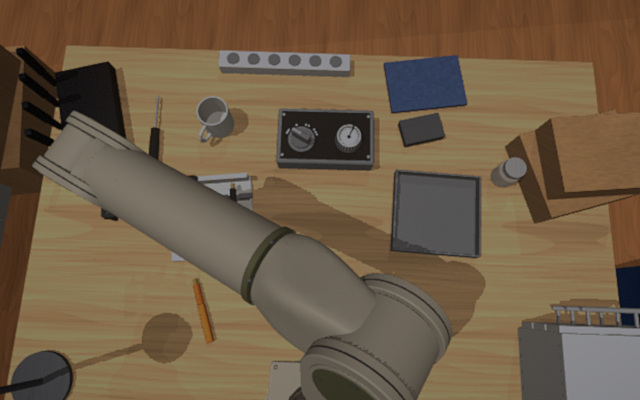

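Request:
step_arm(xyz=[[0,0,0],[0,0,0],[0,0,0],[0,0,0],[0,0,0],[0,0,0],[0,0,0],[-4.5,-1.9,0],[-4.5,-1.9,0],[-4.5,-1.9,0],[-4.5,-1.9,0]], dr=[[0,0,-0.135],[0,0,-0.135],[0,0,-0.135],[0,0,-0.135],[0,0,-0.135],[0,0,-0.135],[0,0,-0.137],[0,0,0],[0,0,0],[0,0,0],[0,0,0]], grip=[5,5,5,5,5,5,5,5,5,5,5])

```text
time_s: 21.0
tool_pos: [0.5744, 0.1937, 0.161]
orientation: [-0.797, -3.037, 0.001]
ft_force: [0.6, 1.1, -0.3]
gripper_width: 0.572
```

Request:
step_arm(xyz=[[-4.5,-1.9,0],[-4.5,-1.9,0],[-4.5,-1.9,0],[-1,-0.5,0],[0,0,0],[0,0,0],[0,0,0]], dr=[[0,0,0],[0,0,0],[0,0,0],[0,0,0],[0,0,0],[0,0,0],[0,0,0]], grip=[5,5,5,5,5,5,5])

```text
time_s: 21.7
tool_pos: [0.6685, 0.0728, 0.1622]
orientation: [-0.792, -3.04, -0.0]
ft_force: [0.1, -0.2, 0.3]
gripper_width: 0.575
```

```bash
python3 -c "
from h import *
go(.665,.0649,.076,150.6)
"
```

```text
t 21.7 tcp [0.6685 0.0728 0.1622] dr [ 0.    -0.     0.003] cur [-0.08 -0.86  8.62] turned [-0.08 -0.86  8.62] g 5.01 F [ 0.1 -0.2  0.3] q7 2.02
```

Request:
step_arm(xyz=[[-0.08,-0.86,0],[0,0,1],[0,0,3],[0,0,3],[0,0,1.6],[0,0,0],[0,0,0],[0,0,0],[0,0,0],[0,0,0],[0,0,0]], dr=[[0,0,0],[0,0,0],[0,0,0],[0,0,0],[0,0,0],[0,0,0],[0,0,0],[0,0,0],[0,0,0],[0,0,0],[0,0,0]], grip=[5,5,5,5,5,5,1,1,1,1,1], force=15)

```text
time_s: 22.8
tool_pos: [0.6663, 0.0626, 0.0767]
orientation: [0.798, 3.038, 0.0]
ft_force: [0.3, 0.2, 0.6]
gripper_width: 0.206
```

```bash
python3 -c "
from h import *
go(.665,.0649,.076,150.6)
s=snap('side','s15');snap('top','t15')
cv2.imwrite('pics/z17.png',cv2.resize(s[130:280,200:340,::-1],None,fx=4,fy=4,interpolation=cv2.INTER_CUBIC))"
```

```text
t 22.8 tcp [0.6663 0.0626 0.0767] dr [ 0.     0.001 -0.   ] cur [0.23 0.13 0.07] turned [0.23 0.13 0.07] g 1.79 F [0.3 0.2 0.6] q7 1.99
```

View pics/z17.png

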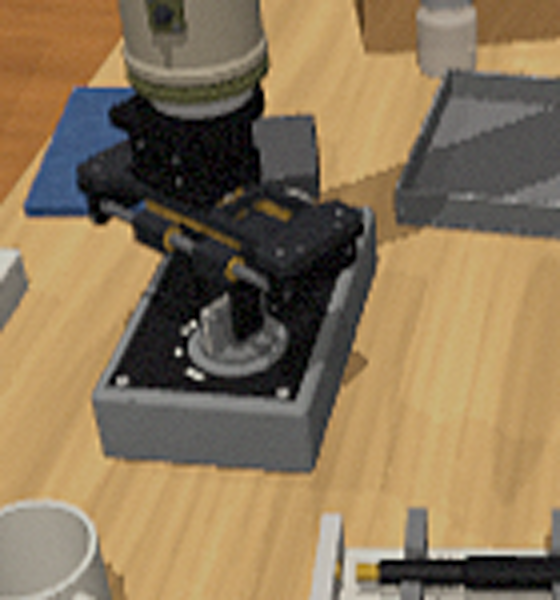

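View pics/t15.png

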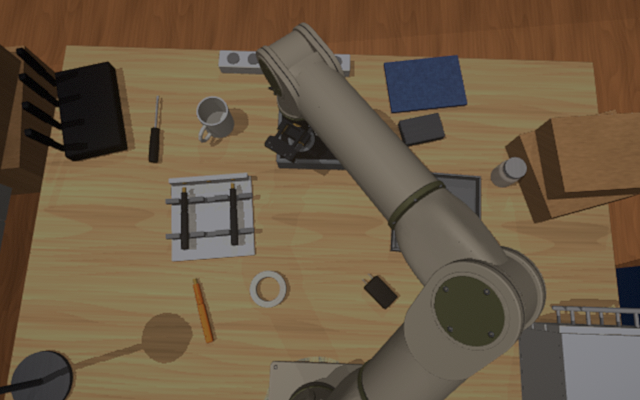

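Request:
step_arm(xyz=[[0,0,0],[0,0,0],[0,0,0]], dr=[[0,0,0],[0,0,0],[0,0,0]], grip=[1,1,1])

```text
time_s: 23.2
tool_pos: [0.6656, 0.0631, 0.0766]
orientation: [-0.797, -3.038, -0.0]
ft_force: [-5.4, 0.6, 5.3]
gripper_width: 0.159
```

```bash
python3 -c "
from h import *
go(.665,.0649,.076,150.6)"
```

```text
t 23.2 tcp [0.6656 0.0631 0.0766] dr [-0.    -0.001  0.   ] cur [0.14 0.13 0.06] turned [0.14 0.13 0.06] g 1.38 F [-5.4  0.6  5.3] q7 1.99
```

Request:
step_arm(xyz=[[0,0,0],[0,0,0],[0,0,0],[0,0,0],[0,0,0],[0,0,0],[0,0,0],[0,0,0],[0,0,0]], dr=[[0,0,0.115],[0,0,0.115],[0,0,0.115],[0,0,0.115],[0,0,0.115],[0,0,0.123],[0,0,0],[0,0,0],[0,0,0]], grip=[1,1,1,1,1,1,1,1,1])

```text
time_s: 24.1
tool_pos: [0.6657, 0.0629, 0.0766]
orientation: [-1.783, -2.586, 0.001]
ft_force: [-6.3, 0.0, 6.7]
gripper_width: 0.161
```

```bash
python3 -c "
from h import *
go(.665,.0649,.076,110.6)
s=snap('side','s16')
cv2.imwrite('pics/z18.png',cv2.resize(s[130:280,200:340,::-1],None,fx=4,fy=4,interpolation=cv2.INTER_CUBIC))"
```

```text
t 24.1 tcp [0.6657 0.0629 0.0766] dr [-0.001 -0.     0.004] cur [0.21 0.   0.06] turned [0.21 0.   0.06] g 1.4 F [-6.3  0.   6.7] q7 1.34
```

View pics/z18.png

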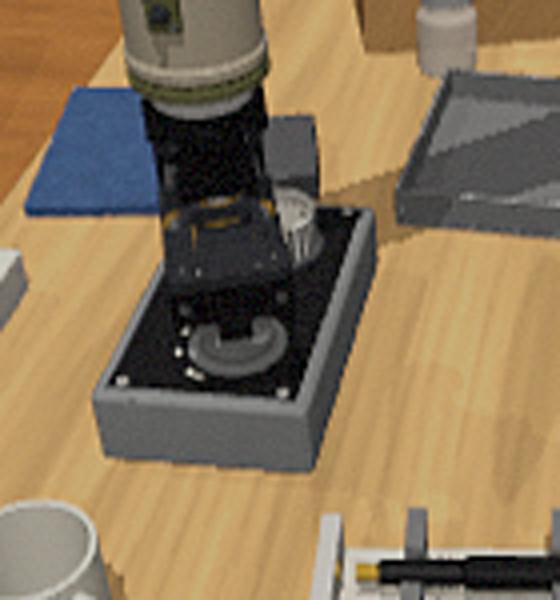

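Request:
step_arm(xyz=[[0,0,0],[0,0,0],[0,0,0],[0,0,-2],[0,0,-3],[0,0,-2],[0,0,0],[0,0,0],[0,0,0],[0,0,0]], dr=[[0,0,0],[0,0,0],[0,0,0],[0,0,0],[0,0,0],[0,0,0],[0,0,0],[0,0,0],[0,0,0],[0,0,0]], grip=[3.5,3.5,3.5,3.5,3.5,3.5,3.5,3.5,3.5,3.5])

```text
time_s: 25.15
tool_pos: [0.6658, 0.0624, 0.1456]
orientation: [-1.788, -2.582, 0.001]
ft_force: [-0.5, 0.2, -0.2]
gripper_width: 0.399
```

```bash
python3 -c "
from h import *
go(.665,.0641,.076,110.6)
s=snap('side','s17');snap('top','t17')
cv2.imwrite('pics/z19.png',cv2.resize(s[130:280,200:340,::-1],None,fx=4,fy=4,interpolation=cv2.INTER_CUBIC))"
```

```text
t 25.1 tcp [0.6658 0.0624 0.1456] dr [-0.001 -0.    -0.   ] cur [ 0.19 -0.01  6.96] turned [ 0.19 -0.02  6.96] g 3.47 F [-0.5  0.2 -0.2] q7 1.37
```

View pics/z19.png

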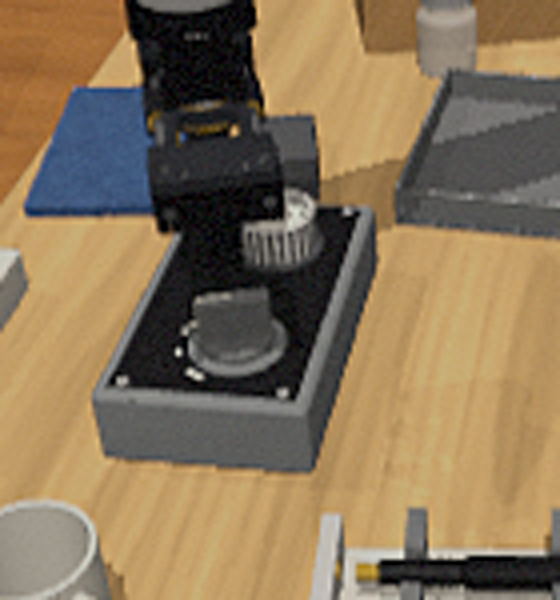

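View pics/t17.png

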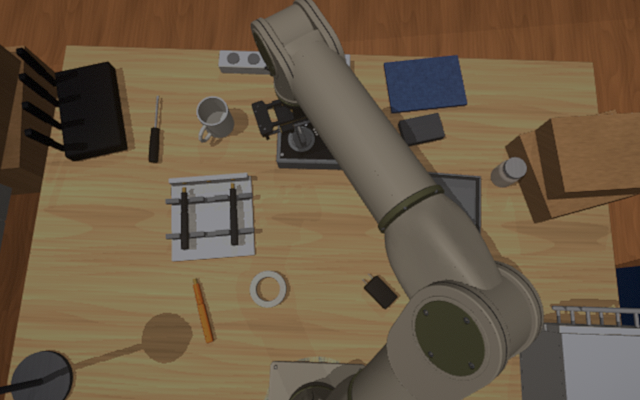

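Request:
step_arm(xyz=[[0,0,2],[0,0,3],[0,0,2],[0,0,0],[0,0,0],[0,0,0],[0,0,0],[0,0,0],[0,0,0],[0,0,0],[0,0,0],[0,0,0]], dr=[[0,0,0],[0,0,0],[0,0,0],[0,0,0],[0,0,0],[0,0,0],[0,0,0],[0,0,0],[0,0,0],[0,0,0],[0,0,0],[0,0,0]], grip=[3.5,3.5,3.5,3.5,1,1,1,1,1,1,1,1])

```text
time_s: 26.45
tool_pos: [0.6663, 0.0631, 0.077]
orientation: [1.788, 2.583, 0.001]
ft_force: [-1.7, 1.9, 6.1]
gripper_width: 0.161
```

```bash
python3 -c "
from h import *
go(.665,.0641,.076,110.6)"
```

```text
t 26.4 tcp [0.6663 0.0631 0.077 ] dr [ 0.001 -0.     0.   ] cur [ 0.14 -0.09  0.1 ] turned [ 0.14 -0.09  0.1 ] g 1.4 F [-1.7  1.9  6.1] q7 1.34
```

Request:
step_arm(xyz=[[0,0,0],[0,0,0],[0,0,0],[0,0,0],[0,0,0],[0,0,0],[0,0,0],[0,0,0],[0,0,0],[0,0,0],[0,0,0],[0,0,0]], dr=[[0,0,0],[0,0,0],[0,0,0],[0,0,0],[0,0,0],[0,0,0],[0,0,0.115],[0,0,0.115],[0,0,0.115],[0,0,0.115],[0,0,0.115],[0,0,0.123]], grip=[1,1,1,1,1,1,1,1,1,1,1,1])

```text
time_s: 27.65
tool_pos: [0.6664, 0.0625, 0.077]
orientation: [2.568, 1.809, 0.001]
ft_force: [-1.9, 0.2, 7.2]
gripper_width: 0.16
```

Request:
step_arm(xyz=[[0,0,0],[0,0,0],[0,0,0],[0,0,0],[0,0,0],[0,0,0],[0,0,-3],[0,0,-4],[0,0,0],[0,0,0],[0,0,0]], dr=[[0,0,0],[0,0,0],[0,0,0],[0,0,0],[0,0,0],[0,0,0],[0,0,0],[0,0,0],[0,0,0],[0,0,0],[0,0,0]], grip=[1,1,1,3.5,3.5,3.5,3.5,3.5,3.5,3.5,3.5])

```text
time_s: 28.75
tool_pos: [0.6657, 0.0622, 0.1452]
orientation: [-2.564, -1.815, 0.002]
ft_force: [0.7, -0.2, -0.4]
gripper_width: 0.403
```

```bash
python3 -c "
from h import *
go(.665,.0641,.076,70.6)
s=snap('side','s18');snap('top','t18')
cv2.imwrite('pics/z20.png',cv2.resize(s[130:340,200:380,::-1],None,fx=2.8,fy=2.8,interpolation=cv2.INTER_CUBIC))"
```

```text
t 28.8 tcp [0.6657 0.0622 0.1452] dr [-0.001  0.001  0.   ] cur [ 0.16 -0.13  6.92] turned [ 0.16 -0.13  6.92] g 3.51 F [ 0.7 -0.2 -0.4] q7 0.72
```

View pics/z20.png

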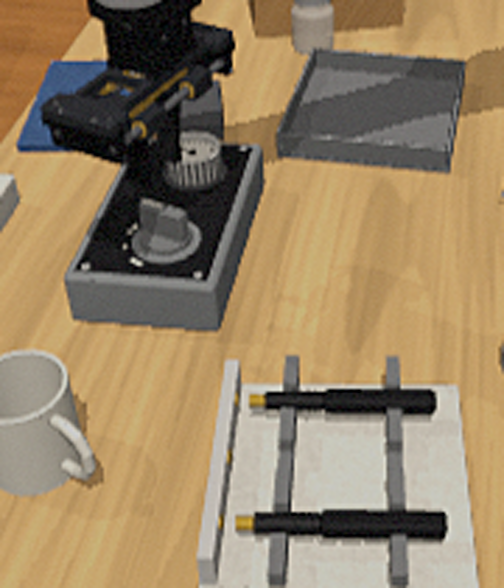

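Request:
step_arm(xyz=[[0,0,2],[0,0,3],[0,0,2],[0,0,0],[0,0,0],[0,0,0],[0,0,0],[0,0,0],[0,0,0],[0,0,0],[0,0,0],[0,0,0]], dr=[[0,0,0],[0,0,0],[0,0,0],[0,0,0],[0,0,0],[0,0,0],[0,0,0],[0,0,0],[0,0,0],[0,0,0],[0,0,0],[0,0,0]], grip=[3.5,3.5,3.5,3.5,3.5,1,1,1,1,1,1,1])

```text
time_s: 30.05
tool_pos: [0.6663, 0.0625, 0.0765]
orientation: [2.564, 1.815, 0.0]
ft_force: [0.0, -1.0, 2.3]
gripper_width: 0.16
```

Request:
step_arm(xyz=[[0,0,0],[0,0,0],[0,0,0],[0,0,0],[0,0,0],[0,0,0]], dr=[[0,0,0],[0,0,0],[0,0,0],[0,0,0],[0,0,0],[0,0,0]], grip=[1,1,1,1,1,1])

```text
time_s: 30.65
tool_pos: [0.6663, 0.0625, 0.0765]
orientation: [2.564, 1.815, 0.0]
ft_force: [-1.4, -1.2, 5.2]
gripper_width: 0.159
```

Request:
step_arm(xyz=[[0,0,0],[0,0,0],[0,0,0],[0,0,0],[0,0,0],[0,0,0],[0,0,0],[0,0,0],[0,0,0],[0,0,0],[0,0,0],[0,0,0]], dr=[[0,0,-0.116],[0,0,-0.116],[0,0,-0.116],[0,0,-0.116],[0,0,-0.116],[0,0,-0.116],[0,0,-0.116],[0,0,-0.116],[0,0,-0.116],[0,0,-0.116],[0,0,-0.116],[0,0,-0.12]], grip=[1,1,1,1,1,1,1,1,1,1,1,1])

```text
time_s: 31.85
tool_pos: [0.6658, 0.0636, 0.0765]
orientation: [-0.789, -3.04, -0.002]
ft_force: [-2.6, 1.6, 4.8]
gripper_width: 0.155
```

Request:
step_arm(xyz=[[0,0,0],[0,0,0],[0,0,0],[0,0,0],[0,0,0],[0,0,0],[0,0,-3],[0,0,-4],[0,0,0],[0,0,0],[0,0,0]], dr=[[0,0,0],[0,0,0],[0,0,0],[0,0,0],[0,0,0],[0,0,0],[0,0,0],[0,0,0],[0,0,0],[0,0,0],[0,0,0]], grip=[1,1,1,3.5,3.5,3.5,3.5,3.5,3.5,3.5,3.5])

```text
time_s: 32.95
tool_pos: [0.6658, 0.0622, 0.1452]
orientation: [-0.798, -3.038, 0.001]
ft_force: [-0.2, -0.3, 0.7]
gripper_width: 0.402
```

```bash
python3 -c "
from h import *
go(.4709,.2273,.14,96.3)
s=snap('side','s19');snap('top','t19')
cv2.imwrite('pics/z21.png',cv2.resize(s[130:340,200:380,::-1],None,fx=2.8,fy=2.8,interpolation=cv2.INTER_CUBIC))"
```

```text
t 33.0 tcp [0.6658 0.0622 0.1452] dr [-0.001 -0.     0.947] cur [25.09  4.8   0.53] turned [ 18.55 -17.57   0.52] g 3.5 F [-0.2 -0.3  0.7] q7 2.02
```

View pics/z21.png

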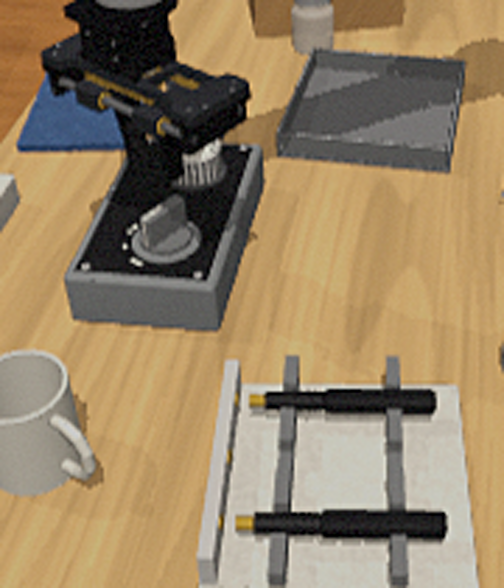

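Request:
step_arm(xyz=[[0,0,0],[0,0,0],[0,0,0],[0,0,0],[0,0,0],[0,0,0],[0,0,0],[3.1,-2.93,0],[3.1,-2.93,0],[3.1,-2.93,0],[3.1,-2.93,0],[3.1,-2.93,0]], dr=[[0,0,0.135],[0,0,0.135],[0,0,0.135],[0,0,0.135],[0,0,0.135],[0,0,0.135],[0,0,0.137],[0,0,0],[0,0,0],[0,0,0],[0,0,0],[0,0,0]], grip=[4,4,4,4,4,4,4,4,4,4,4,4])

```text
time_s: 34.25
tool_pos: [0.5017, 0.2011, 0.1455]
orientation: [-2.096, -2.34, 0.001]
ft_force: [0.6, 1.0, 0.9]
gripper_width: 0.459
```

Request:
step_arm(xyz=[[3.1,-2.93,0],[0,0,0],[0,0,0],[0,0,0]], dr=[[0,0,0],[0,0,0],[0,0,0],[0,0,0]], grip=[4,4,4,4])

```text
time_s: 34.65
tool_pos: [0.4717, 0.2271, 0.1459]
orientation: [-2.097, -2.339, 0.001]
ft_force: [0.1, -0.4, 0.6]
gripper_width: 0.458
```

```bash
python3 -c "
from h import *
go(.4709,.2273,.032,96.3)
s=snap('side','s20');snap('top','t20')"
```

```text
t 34.6 tcp [0.4717 0.2271 0.1459] dr [-0.     0.    -0.001] cur [ 0.03 -0.07 11.39] turned [ 0.03 -0.08 11.39] g 3.98 F [ 0.1 -0.4  0.6] q7 0.8
```

View pics/s20.png

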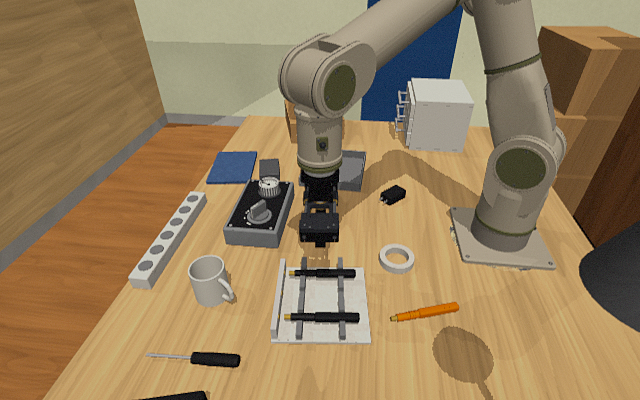

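Request:
step_arm(xyz=[[0.03,-0.07,4],[0,0,4],[0,0,2.4],[0,0,0.9],[0,0,0],[0,0,0],[0,0,0],[0,0,0],[0,0,0],[0,0,0],[0,0,0]], dr=[[0,0,0],[0,0,0],[0,0,0],[0,0,0],[0,0,0],[0,0,0],[0,0,0],[0,0,0],[0,0,0],[0,0,0],[0,0,0]], grip=[4,4,4,4,4,1,1,1,1,1,1], force=30)

```text
time_s: 35.85
tool_pos: [0.4708, 0.2284, 0.034]
orientation: [2.095, 2.34, 0.001]
ft_force: [-0.0, -1.5, 5.7]
gripper_width: 0.201
```

Request:
step_arm(xyz=[[0,0,-3],[0,0,-4],[0,0,-4],[0,0,0],[0,0,0],[0,0,0],[0,0,0]], dr=[[0,0,0],[0,0,0],[0,0,0],[0,0,0.08],[0,0,0.077],[0,0,0],[0,0,0]], grip=[1,1,1,1,1,1,1])

```text
time_s: 36.55
tool_pos: [0.4701, 0.2282, 0.1432]
orientation: [2.27, 2.171, -0.0]
ft_force: [0.1, 0.9, -1.2]
gripper_width: 0.202
```

```bash
python3 -c "
from h import *
go(.4922,-.2349,.13,87.3)"
```

```text
t 36.5 tcp [0.4701 0.2282 0.1432] dr [0.    0.    0.003] cur [-46.17   4.26   1.34] turned [-46.16   4.39   1.32] g 1.76 F [ 0.1  0.9 -1.2] q7 0.66
```

Request:
step_arm(xyz=[[-4.6,0.43,0],[-4.6,0.43,0],[-4.6,0.43,0],[-4.6,0.43,0],[-4.6,0.43,0],[-4.6,0.43,0],[-4.6,0.43,0],[-4.6,0.43,0],[-4.6,0.43,0],[-2.4,0.25,0],[-2.4,0.25,0]], dr=[[0,0,0],[0,0,0],[0,0,0],[0,0,0],[0,0,0],[0,0,0],[0,0,0],[0,0,0],[0,0,0],[0,0,0],[0,0,0]], grip=[1,1,1,1,1,1,1,1,1,1,1])

```text
time_s: 37.65
tool_pos: [0.4919, -0.2369, 0.1427]
orientation: [-2.271, -2.169, -0.001]
ft_force: [0.4, -0.0, 0.2]
gripper_width: 0.201
```

Request:
step_arm(xyz=[[0,0,2],[0,0,3],[0,0,0],[0,0,0]], dr=[[0,0,0],[0,0,0],[0,0,0],[0,0,0]], grip=[1,1,1,1])

```text
time_s: 38.05
tool_pos: [0.4923, -0.2347, 0.0935]
orientation: [-2.27, -2.17, -0.001]
ft_force: [-0.5, -0.5, -0.4]
gripper_width: 0.202
```

```bash
python3 -c "
from h import *
go(.4922,-.2349,.014,87.3)
snap('side','s21');snap('top','t21')"
```

```text
t 38.0 tcp [ 0.4923 -0.2347  0.0935] dr [-0.001 -0.001  0.002] cur [-0.03 -0.    7.95] turned [-0.02 -0.01  7.95] g 1.76 F [-0.5 -0.5 -0.4] q7 1.5
```

View pics/s21.png

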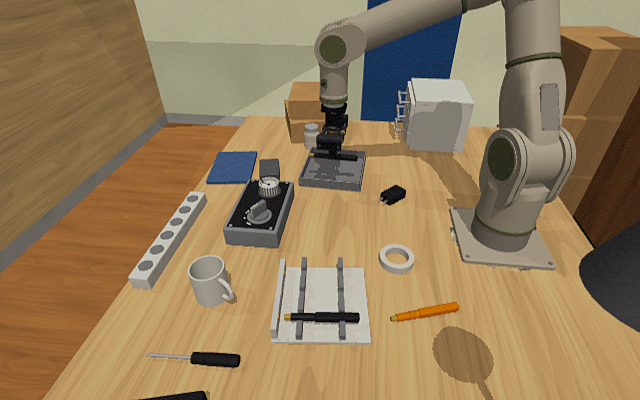

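View pics/t21.png

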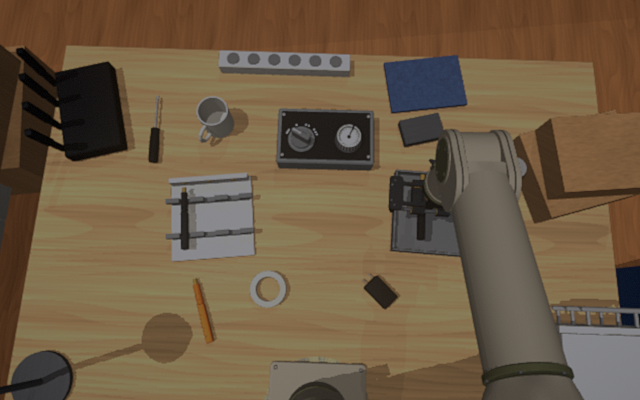

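Request:
step_arm(xyz=[[0,0,3],[0,0,3],[0,0,1.5],[0,0,0.45],[0,0,0],[0,0,0],[0,0,0],[0,0,0],[0,0,-3],[0,0,-4],[0,0,-4],[0,0,-1]], dr=[[0,0,0],[0,0,0],[0,0,0],[0,0,0],[0,0,0],[0,0,0],[0,0,0],[0,0,0],[0,0,0],[0,0,0],[0,0,0],[0,0,0]], grip=[1,1,1,1,1,4,4,4,4,4,4,4])

```text
time_s: 39.35
tool_pos: [0.4944, -0.2354, 0.1382]
orientation: [2.268, 2.166, 0.003]
ft_force: [0.0, 0.3, 0.5]
gripper_width: 0.462
```

```bash
python3 -c "
from h import *
go(.4546,.3502,.14,96.3)"
```

```text
t 39.4 tcp [ 0.4944 -0.2354  0.1382] dr [ 0.005  0.003 -0.156] cur [58.32 -6.68 -0.37] turned [58.65  2.47 -0.18] g 4.02 F [0.  0.3 0.5] q7 1.54
```

Request:
step_arm(xyz=[[0,0,0],[0,0,0],[4.5,0.18,0],[4.5,0.18,0],[4.5,0.18,0],[4.5,0.18,0],[4.5,0.18,0],[4.5,0.18,0],[4.5,0.18,0],[4.5,0.18,0],[4.5,0.18,0],[4.5,0.18,0]], dr=[[0,0,-0.08],[0,0,-0.077],[0,0,0],[0,0,0],[0,0,0],[0,0,0],[0,0,0],[0,0,0],[0,0,0],[0,0,0],[0,0,0],[0,0,0]], grip=[4,4,4,4,4,4,4,4,4,4,4,4])

```text
time_s: 40.55
tool_pos: [0.4604, 0.2155, 0.1337]
orientation: [2.096, 2.339, 0.0]
ft_force: [0.4, -1.1, -0.1]
gripper_width: 0.463
```

Request:
step_arm(xyz=[[4.5,0.18,0],[4.5,0.18,0],[4.5,0.18,0],[0,0,0],[0,0,0],[0,0,0]], dr=[[0,0,0],[0,0,0],[0,0,0],[0,0,0],[0,0,0],[0,0,0]], grip=[4,4,4,4,4,4])

```text
time_s: 41.15
tool_pos: [0.4517, 0.3476, 0.1335]
orientation: [2.097, 2.339, -0.001]
ft_force: [1.2, 0.4, -0.6]
gripper_width: 0.46
```

```bash
python3 -c "
from h import *
go(.4546,.3502,.033,96.3)
s=snap('side','s22');snap('top','t22')"
```

```text
t 41.1 tcp [0.4517 0.3476 0.1335] dr [ 0.     0.001 -0.001] cur [ 0.23  0.31 10.05] turned [ 0.22  0.31 10.05] g 4.0 F [ 1.2  0.4 -0.6] q7 0.57
```

View pics/s22.png

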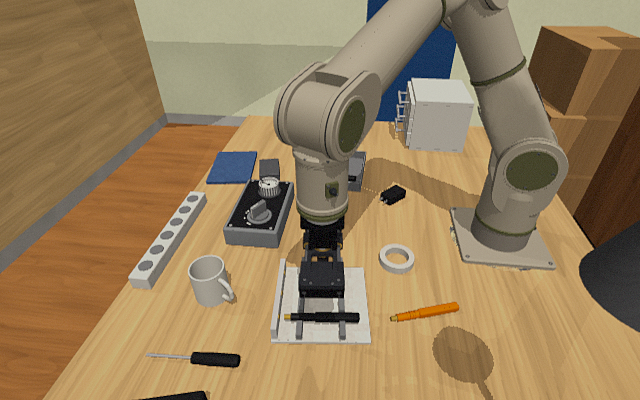

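View pics/t22.png

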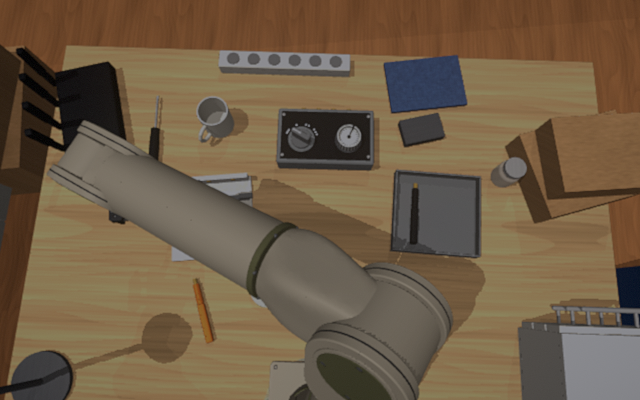

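First antenna is in the tray (top view 415,182–413,243). Pick the second.

Request:
step_arm(xyz=[[0.22,0.3,2],[0,0,4],[0,0,3],[0,0,1],[0,0,0],[0,0,0],[0,0,0],[0,0,0],[0,0,0],[0,0,0],[0,0,0],[0,0,0]], dr=[[0,0,0],[0,0,0],[0,0,0],[0,0,0],[0,0,0],[0,0,0],[0,0,0],[0,0,0],[0,0,0],[0,0,0],[0,0,0],[0,0,0]], grip=[4,4,4,4,4,4,1,1,1,1,1,1], force=30)

```text
time_s: 42.45
tool_pos: [0.4542, 0.3514, 0.0342]
orientation: [2.095, 2.34, 0.001]
ft_force: [-0.2, -1.2, 5.2]
gripper_width: 0.203
```

Request:
step_arm(xyz=[[0,0,-3],[0,0,-4],[0,0,-4],[0,0,-1],[0,0,0],[0,0,0],[0,0,0]], dr=[[0,0,0],[0,0,0],[0,0,0],[0,0,0.08],[0,0,0.077],[0,0,0],[0,0,0]], grip=[1,1,1,1,1,1,1])

```text
time_s: 43.15
tool_pos: [0.4537, 0.3511, 0.1533]
orientation: [2.27, 2.171, -0.001]
ft_force: [0.1, 0.7, -0.4]
gripper_width: 0.208
```

```bash
python3 -c "
from h import *
go(.4875,-.3347,.13,87.3)"
```

```text
t 43.1 tcp [0.4537 0.3511 0.1533] dr [-0.     0.001  0.003] cur [-68.36   6.41   2.37] turned [-68.34   6.6    2.33] g 1.81 F [ 0.1  0.7 -0.4] q7 0.44
```

Request:
step_arm(xyz=[[-4.55,0.43,0],[-4.55,0.43,0],[-4.55,0.43,0],[-4.55,0.43,0],[-4.55,0.43,0],[-4.55,0.43,0],[-4.55,0.43,0],[-4.55,0.43,0],[-4.55,0.43,0],[-4.55,0.43,0],[-4.55,0.43,0],[-4.55,0.43,0]], dr=[[0,0,0],[0,0,0],[0,0,0],[0,0,0],[0,0,0],[0,0,0],[0,0,0],[0,0,0],[0,0,0],[0,0,0],[0,0,0],[0,0,0]], grip=[1,1,1,1,1,1,1,1,1,1,1,1])

```text
time_s: 44.35
tool_pos: [0.4795, -0.1985, 0.1534]
orientation: [-2.27, -2.171, 0.0]
ft_force: [-0.2, 0.6, -0.8]
gripper_width: 0.2
```

Request:
step_arm(xyz=[[-4.55,0.43,0],[-4.55,0.43,0],[-4.55,0.43,0],[0,0,2],[0,0,0],[0,0,0]], dr=[[0,0,0],[0,0,0],[0,0,0],[0,0,0],[0,0,0],[0,0,0]], grip=[1,1,1,1,1,1])

```text
time_s: 44.95
tool_pos: [0.4865, -0.3319, 0.1335]
orientation: [-2.268, -2.171, -0.001]
ft_force: [0.4, 0.6, -0.7]
gripper_width: 0.203
```

```bash
python3 -c "
from h import *
go(.4875,-.3347,.014,87.3)
print(ray('top',500,183,0),ray('top',512,162,.07),ray('top',501,172,.07),ray('side',311,148,0))
snap('side','s23');snap('top','t23')"
```

```text
t 45.0 tcp [ 0.4865 -0.3319  0.1335] dr [-0.001 -0.002  0.003] cur [-0.29  0.11 11.95] turned [-0.27  0.11 11.95] g 1.77 F [ 0.4  0.6 -0.7] q7 1.71
[ 0.58252775 -0.46494519  0.        ] [ 0.61841031 -0.46844406  0.07      ] [ 0.5912396  -0.43941888  0.07      ] [ 0.59909919 -0.45199394  0.        ]
```

View pics/s23.png

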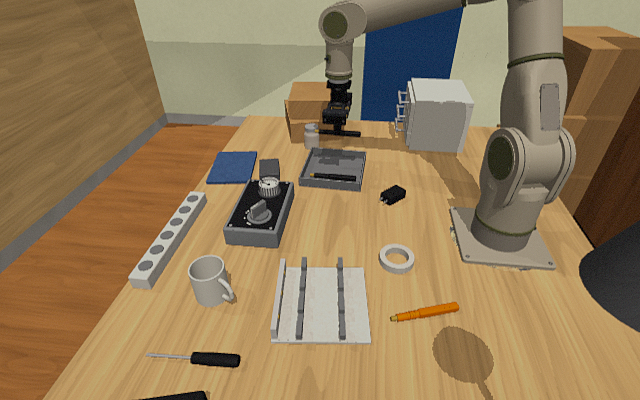

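View pics/t23.png

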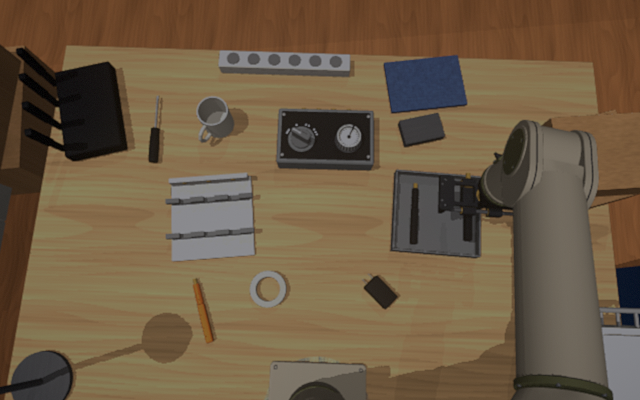

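Request:
step_arm(xyz=[[0,0,3],[0,0,4],[0,0,3],[0,0,1.5],[0,0,0.4],[0,0,0],[0,0,0],[0,0,0],[0,0,0],[0,0,0]], dr=[[0,0,0],[0,0,0],[0,0,0],[0,0,0],[0,0,0],[0,0,0],[0,0,0],[0,0,0],[0,0,0],[0,0,0]], grip=[1,1,1,1,1,1,4,4,4,4])

```text
time_s: 46.05
tool_pos: [0.4867, -0.3337, 0.0153]
orientation: [2.272, 2.168, 0.0]
ft_force: [0.7, 0.0, 0.1]
gripper_width: 0.436
```

Request:
step_arm(xyz=[[0,0,-3],[0,0,-4],[0,0,-4],[0,0,-4],[0,-3,-3],[0,-4,0],[0,0,0],[0,0,0],[0,0,0]], dr=[[0,0,0],[0,0,0],[0,0,0],[0,0,0],[0,0,0],[0,0,0],[0,0,0],[0,0,0],[0,0,0]], grip=[4,4,4,4,4,4,4,4,4])

```text
time_s: 46.95
tool_pos: [0.4172, -0.3299, 0.1949]
orientation: [2.272, 2.17, 0.001]
ft_force: [0.3, 0.2, 0.8]
gripper_width: 0.459
```

```bash
python3 -c "
from h import *
go(.4875,-.3347,.014,87.3)
s=snap('side','s24');t=snap('top','t24')
cv2.imwrite('pics/z24.png',cv2.resize(t[95:265,265:500,::-1],None,fx=3.3,fy=3.3,interpolation=cv2.INTER_CUBIC))
"; python3 dial.py t24
```

```text
t 47.0 tcp [ 0.4172 -0.3299  0.1949] dr [ 0.001 -0.     0.001] cur [-0.16  7.03 18.09] turned [-0.15  7.04 18.09] g 4.0 F [0.3 0.2 0.8] q7 1.86
t24 348.47868852459015 136.16065573770493 [ 0.6662 -0.0554  0.087 ]
0.008 min at 25 centroid 24.4 84.45483 129.85634
0.01 min at 22 centroid 21.7 77.43644 136.34868
0.012 min at 21 centroid 21.1 80.21723 136.56253
0.014 min at 23 centroid 22.7 77.169624 136.95842
0.016 min at 23 centroid 22.3 72.90842 137.19691
0.018 min at 23 centroid 22.6 76.3764 135.10884
0.02 min at 24 centroid 24.0 66.365524 129.62422
0.022 min at 24 centroid 23.7 50.163948 123.7772
0.024 min at 23 centroid 23.5 43.296875 101.34623
0.026 min at 23 centroid 22.8 34.783905 88.98541
0.028 min at 22 centroid 22.3 42.499302 109.12718
```

View pics/s24.png

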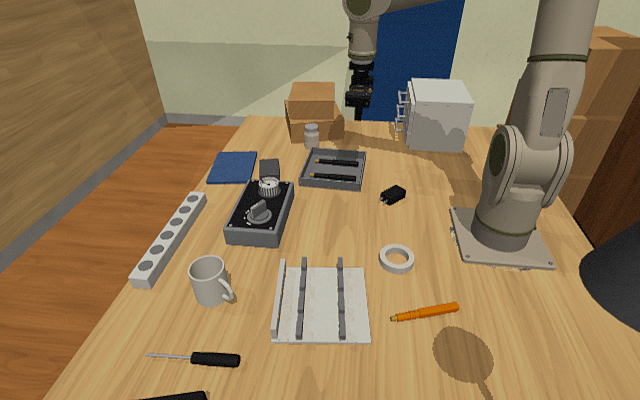

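View pics/z24.png

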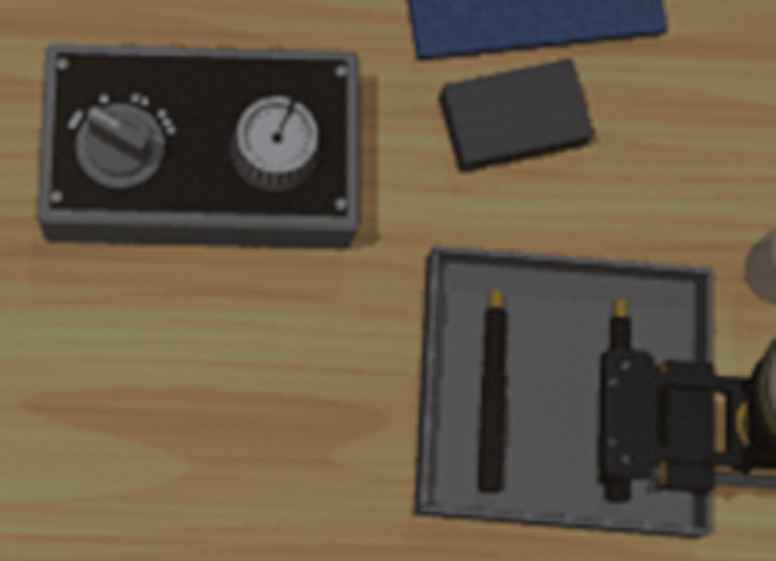

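```bash
python3 -c "
from h import *
print(ctrl.finish_job())"
```

```text
the job is handed in; nothing more can be done
None
```

The job is handed in at about 47 s of the 210 s allowed. Only two black antennas were visible on the table; I found no third in either view.

- **Bezel:** I turned it about 26° clockwise with the tester off. At the end the zero mark reads 22–24° and the needle about 22.5°, so they meet to roughly 1°.
- **Test:** Both antennas lay in notches 0 and 2 of the rest, brass ends toward the contact block. I held the selector at the one-dot mark for about 3 s, then the two-dot mark for about 3 s, then turned it back to off. The camera showed off and two-dot clearly. At one-dot only the side view was clear, and the bar there lined up with the dot.
- **Tray:** After that I placed both antennas flat and side by side in the grey tray. The last pictures show both inside with the gripper clear of everything, and the mug, switch box and other things look unmoved.

I made one correction along the way. Before lowering the first antenna I had overshot by 8 mm because I read the arm's position while it was still moving, and I fixed it before lowering. No check failed or disagreed at the end.

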